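Zero the stores scale and weigh a batch of access covers on its sloped cradle

ROBOT

A 7-joint arm with a two-finger parallel gripper is mounted at the origin on the work surface. World frame = base frame: x ahead of the robot, y to its left, z up, the work surface at z = 0. Lengths are in m, angles in rad, forces in N, time in s.
With the tool pointing down it reaches from about 0.425 to 0.925 m from the base axis. Payload 6.8 kg.
Tool frame: the origin (TCP) lies at the centre of the arm's flange, where the gripper is bolted on; the fingertips stand 173 mm ahead of it and the grasp point (between the pads) lies 155 mm ahead of it (finger_overhang is the distance from the TCP to the fingertips, in m); y points along the fingers, z is the direction in which the jaws open and shut, and the axes are right-handed (so a half turn about y gives the same grasp; the last joint's range is limited). The gripper opens to 85 mm and grips with 20 to 120 N. Pads are 22 mm wide; open, the fingers measure 114 mm over their backs; the gripper's body (76 mm by 85 mm) begins 54 mm behind the grasp point. The pads swing forward as they close: fully open they stand 13 mm farther back than shut.
Start: joints at [-1.36, 0.477, 0.022, 1.555, -0.011, 1.109, -0.083], TCP at [0.212, 0.641, 0.405] pointing down, gripper open.
Joint ranges: [-2.96, 2.96], [-0.34, 2.1], [-1.41, 1.46], [0.24, 2.44], [-1.37, 4.51], [0.17, 1.92], [-2.96, 2.96]. Speed limits (rad/s): [2.39, 2.39, 3.14, 3.14, 3.14, 3.14, 3.14].

INTERFACE

Orientations are given as a rotation vector (axis times angle).
In Python, from bench import get_obs, grab_frame, hand_in, finger_overhang gives the robot as it stands. The module is installed in compiled form; this text tells all that it offers.
- The arm moves only by the shell command python3 -m jog 'ROWS' [FORCE]. ROWS is JSON, a list of rows, each a list of 3 entries, a list of its own where there are three numbers: the shift along the tool's x, y, z in cm, then the turn about the tool's y in rad, then the gripper command: -1 is fully open, 1 is shut, values between are in proportion. In form: [[[x, y, z], twist, gripper], ...]. A call has 1 to 10 rows; each row is the pose to reach, as a shift and turn from the pose commanded when the call began, along the tool's axes at that moment; what a row does not reach only later rows make up. A row lasts 1/8 s, in which the tool goes at most 62.5 mm and 10.7 degrees, less where a joint would pass 70% of its speed; a pose out of reach is approached as far as the arm can. A call with a gripper value outside its range is refused whole. The fingers move at their own pace and stop on an object; FORCE is the grip in N (left out, the last holds). Time passes only in rows, so rows that repeat a pose let the fingers close. It gives the time, the measured TCP pose, the force and the opening at its end, in the units of the state.
- get_obs(): the state, without advancing time (a new reading comes with each control period).
- grab_frame(name): name is "scene" or "top"; returns a dict with "image" (480x640x3 uint8, blue, green, red), "fx", "fy", "cx", "cy" (pixels), "origin" and "rotation" of the camera in the world. Camera axes: x right, y up, looking along -z (the intrinsics and any distortion apply to the point x, -y, -z); pixel columns grow to the right and rows downward; lengths in m; the calibration is good to about 2 mm. A picture is of the moment at which its call begins. There is no depth.
- hand_in(): hands the job in, once; it reports no verdict.
The state is a dict: "clock": time; "joints": joint angles; "qvel": joint speeds; "tau": joint torques, N m; "tcp_pos": TCP position; "orientation": TCP orientation; "contact_force": force on the tool from outside, world axes, zero at the start; "moment": the same for the moment, N m; "grip_width": finger opening in m.
Only numpy, scipy, OpenCV 4.12 (cv2) and the standard library are available. Lean on these libraries where they do the work, as an engineer would, in place of code of your own. Each camera call takes 0.05 s, during which the arm holds its last target.

TASK

Weigh the batch of white access covers on the bench scale: take the pipe couplings someone left on the sloped cradle and put them in the blue bin, then, with the cradle empty, turn the zero bezel by its centre grip until the black pointer stands on the red zero mark, and let go. Then lay all the covers flat on the cradle side by side, handles up and long edges running up the slope, each settled down against the bottom lip, and leave the zero setting alone. Do not drop things on the scale or press its pan down to the stop, and do not disturb the oil can or the steel cup.

Things in the scene. Friction and masses are not known exactly. Their poses are not given: they have to be found in the camera images.
- cradle: Sloped slick steel cradle on the scale's pan: bed 150 mm up the slope, 314 mm across between 15 mm high side rails, rising at 30 degrees away from the robot; bottom lip 15 mm high, 5 mm thick. Origin on the bed at the lip's inner face, half-way across, about 90 mm above the bench; x up the slope, y across (left), z square out of the bed. Sinks 1 mm per 2 N. Friction of the bed 0.2.
- pointer (a joint): Angle of the black dial pointer in rad, clockwise from above; 0.15 rad per 100 g on the pan, 0 pointing away from the robot in line with the way the cradle rises. It moves by itself as the pan sinks (0.3 rad per mm); within 0.35 of 0 when the cradle is empty; the pan's bottom stop is at 6.0.
- zero (a joint): Angle of the zero bezel (white dial card with red zero mark, dark rim and centre grip, turning together) in rad, clockwise from above, 0 = mark away from the robot in line with the way the cradle rises, as for the pointer: the dial reads zero when joint zero equals joint pointer. Range -0.8 to 2.7; friction 0.04 N m; stays where left.
- zero_grip (a point): Centre of the bezel's black grip, on its vertical axis: an upright bar 46 mm long, 14 mm wide, 30 mm high; its top is 13 mm above this point, the clear dial front 17 mm below it (bezel 148 mm across). Its x axis runs along the bar and points over the red mark; y is the bar's thickness.
- zero_mark (a point): Centre of the red zero mark on the dial card, 58 mm out from the dial's axis.
- pointer_tip (a point): Tip of the black pointer, 58 mm out from the dial's axis.
- cover1_handle (a point): Centre of the black handle bar of a white steel access cover (plate 110 x 60 x 5 mm, 0.27 kg; starts flat on the bench, handle up). Bar 60 mm long along the cover's x (long side), 12 mm wide, 13 mm high, open beneath; this point is over the plate's middle, 33 mm above its underside, 7 mm below the bar's top; z square out of the plate. None if absent.
- cover2_handle (a point): Centre of the black handle bar of a white steel access cover (plate 110 x 60 x 5 mm, 0.27 kg; starts flat on the bench, handle up). Bar 60 mm long along the cover's x (long side), 12 mm wide, 13 mm high, open beneath; this point is over the plate's middle, 33 mm above its underside, 7 mm below the bar's top; z square out of the plate. None if absent.
- cover3_handle (a point): Centre of the black handle bar of a white steel access cover (plate 110 x 60 x 5 mm, 0.27 kg; starts flat on the bench, handle up). Bar 60 mm long along the cover's x (long side), 12 mm wide, 13 mm high, open beneath; this point is over the plate's middle, 33 mm above its underside, 7 mm below the bar's top; z square out of the plate. None if absent.
- cover4_handle (a point): Centre of the black handle bar of a white steel access cover (plate 110 x 60 x 5 mm, 0.27 kg; starts flat on the bench, handle up). Bar 60 mm long along the cover's x (long side), 12 mm wide, 13 mm high, open beneath; this point is over the plate's middle, 33 mm above its underside, 7 mm below the bar's top; z square out of the plate. None if absent.
- coupling1: Round steel pipe coupling, 40 mm diameter, 56 mm long, 0.26 kg; origin at its centre, y along its axis. At the start it lies across the cradle in the corner of bed and lip. None if absent.
- coupling2: Round steel pipe coupling, 40 mm diameter, 56 mm long, 0.26 kg; origin at its centre, y along its axis. At the start it lies across the cradle in the corner of bed and lip. None if absent.
- bin_floor (a point): Middle of the inner floor of the open blue parts bin (fixed, inside 210 mm along x by 130 mm along y, walls 5 mm thick, rim 65 mm above this floor); x and y along its sides.
- oil_can: Green can standing on the bench, 64 mm across, 170 mm tall; origin under its base. Leave alone.
- tin: Plain steel cup, 90 mm across, 95 mm tall; origin under its base. Leave alone.
Mind the look-alikes: they are no part of the job. Leave any green or yellow look-alike of the part that bears cover4_handle alone.

How it is judged:
On the way, in this order (a step that is already met when the one before it is completed fails the run):
1. every coupling is off the scale and in the blue bin (x of coupling1 in the frame of bin_floor between -0.1 and 0.1 m and y of coupling1 in the frame of bin_floor between -0.065 and 0.065 m and z of coupling1 in the frame of bin_floor between 0 and 0.06 m and x of coupling2 in the frame of bin_floor between -0.1 and 0.1 m and y of coupling2 in the frame of bin_floor between -0.065 and 0.065 m and z of coupling2 in the frame of bin_floor between 0 and 0.06 m), for 0.3 s.
2. with nothing on the cradle and the bezel let go, the pointer stands on the red zero mark (y of pointer_tip in the frame of zero_mark between -0.005 and 0.005 m and x of pointer_tip in the frame of zero_mark above -0.02 m and contact force between each of cradle, the fingers and anything else below 0.2 N and velocity of joint pointer between -1 and 1 rad/s), for 0.4 s.
At the end, for the whole second after the job is handed in: All covers present lie still and flat on the cradle, handles up, long sides up the slope within 0.12 rad, lower edges within 5 mm of the lip, between the rails; couplings in the blue bin; bezel as set (within 0.4 rad of straight ahead). Before loading, the pointer stood within 5 mm of the zero mark (all of step 1 and x of cover1_handle in the frame of cradle between 0.051 and 0.061 m and y of cover1_handle in the frame of cradle between -0.13 and 0.13 m and z of cover1_handle in the frame of cradle between 0.029 and 0.037 m and angle between the x axis of each of cover1_handle, cover2_handle, cover3_handle, cover4_handle and the x axis of cradle, either way round below 0.12 rad and angle between the z axis of each of cover1_handle, cover2_handle, cover3_handle, cover4_handle and the z axis of cradle, either way round below 0.08 rad and x of cover2_handle in the frame of cradle between 0.051 and 0.061 m and y of cover2_handle in the frame of cradle between -0.13 and 0.13 m and z of cover2_handle in the frame of cradle between 0.029 and 0.037 m and x of cover3_handle in the frame of cradle between 0.051 and 0.061 m and y of cover3_handle in the frame of cradle between -0.13 and 0.13 m and z of cover3_handle in the frame of cradle between 0.029 and 0.037 m and x of cover4_handle in the frame of cradle between 0.051 and 0.061 m and y of cover4_handle in the frame of cradle between -0.13 and 0.13 m and z of cover4_handle in the frame of cradle between 0.029 and 0.037 m and velocity of joint pointer between -1 and 1 rad/s and linear speed of each of cover1, cover2, cover3, cover4 below 0.02 m/s and value of joint zero between -0.4 and 0.4 rad); the robot touches nothing.
It fails at once if the pan is driven down to its bottom stop (value of joint pointer above 5.7 rad).
It fails at once if the oil can or steel cup is moved by more than 30 mm (distance of any of oil_can, tin from where it was at the start of the episode above 0.03 m).
Of cover1, cover2, cover3, cover4 only 3 to 4 are there at a start; the rules pass over those that are not, and their reading is None.
Of coupling1, coupling2 only 1 to 2 are there at a start; the rules pass over those that are not, and their reading is None.
At some moment in a run one of cover1, cover2, cover3, cover4 may be knocked a few centimetres aside while the robot is not near it.
It also fails if it takes over 210 s, if anything falls off the work surface, if the arm or the gripper's body presses on something with over 40 N, if the wrist force passes 120 N, or if a joint passes its speed limit or range.

## Working session

There is one attempt and no reset: what is moved stays moved. The work goes in short steps, Python scripts to look and compute and a shell command to move; the robot and the scene stay as the last step left them, time stands still between calls to the robot, and variables do not carry over. Pictures are saved under pics/ and viewed, and the job is handed in when it is done.

```bash
mkdir -p pics
python3 - <<'E'
from bench import *
import cv2
print(get_obs())
print(finger_overhang)
for n in ("scene","top"):
    f=grab_frame(n); cv2.imwrite(f"pics/{n}0.png",f["image"]); print({k:v for k,v in f.items() if k!="image"})
E
```

```text
{'clock': 0.0, 'joints': array([-1.36005845,  0.4777923 ,  0.02233154,  1.55643042, -0.01152838,
        1.10934215, -0.08308995]), 'qvel': array([ 8.14930718e-05, -1.54929280e-05, -1.24413027e-03,  3.73566818e-04,
       -2.52596951e-03, -1.18737969e-03,  1.44751434e-04]), 'tau': array([ 4.26642337e-04, -5.96437204e+01,  1.60788216e+00, -2.81207532e+01,
        1.22758158e-02,  9.04880231e-03,  9.07703651e-06]), 'tcp_pos': array([0.21148475, 0.64072292, 0.40373939]), 'orientation': array([-1.5581151 ,  0.25041155, -0.25011877]), 'contact_force': array([ 0.23560447,  0.83205477, -0.06317381]), 'moment': array([ 0.01058968, -0.04187614,  0.03161061]), 'grip_width': 0.08520841860080008}
0.1734
{'fx': 527.5412616170353, 'fy': 527.5412616170353, 'cx': 320.2585971606293, 'cy': 240.05201593707014, 'origin': array([ 1.19757602, -0.06410912,  1.08855503]), 'rotation': array([0.4920025 , 0.4610204 , 1.40501571])}
{'fx': 545.1452719565606, 'fy': 545.1452719565606, 'cx': 310.0196463846339, 'cy': 234.87610043522042, 'origin': array([ 0.35332018, -0.00364848,  1.552491  ]), 'rotation': array([ 0.09238262, -0.07380544, -1.5875217 ])}
```

View pics/scene0.png

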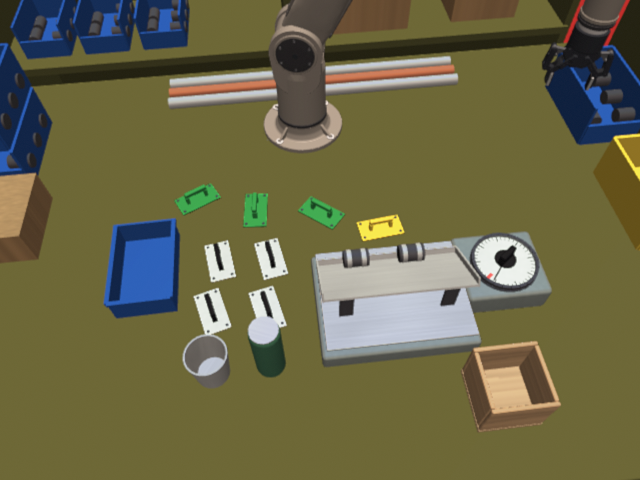

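View pics/top0.png

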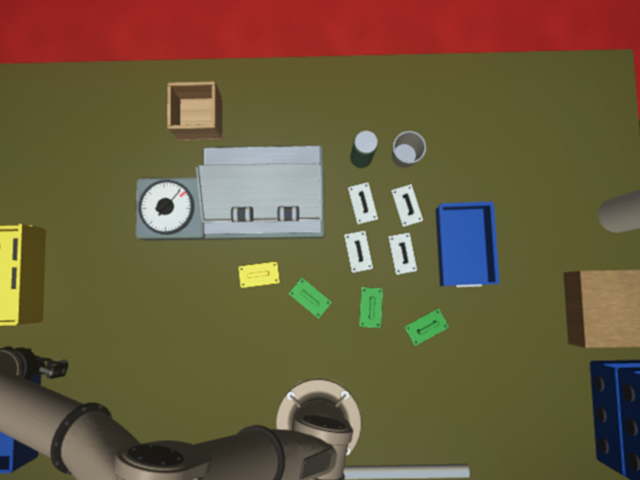

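The pictures show four white covers (top view about (362,203), (407,205), (358,252), (402,253)) and two couplings on the cradle (243,214), (288,213). The dial is at (166,206) and the bin at (467,245). The oil can is at (364,148) and the cup at (409,148). Next I'll measure these.

```bash
cat > h.py <<'E'
from bench import *
import cv2, numpy as np
from scipy.spatial.transform import Rotation as Ro
def cam(n,save=None):
    f=grab_frame(n)
    if save: cv2.imwrite(f"pics/{save}.png",f["image"])
    return f
def ray(f,u,v):
    d=np.array([(u-f["cx"])/f["fx"],-(v-f["cy"])/f["fy"],-1.])
    return np.array(f["origin"]),Ro.from_rotvec(f["rotation"]).apply(d)
def onz(f,u,v,z):
    o,d=ray(f,u,v); return o+d*(z-o[2])/d[2]
def tri(f1,p1,f2,p2):
    o1,d1=ray(f1,*p1);o2,d2=ray(f2,*p2)
    A=np.stack([d1,-d2],1);s=np.linalg.lstsq(A,o2-o1,rcond=None)[0]
    a=o1+s[0]*d1;b=o2+s[1]*d2
    return (a+b)/2,np.linalg.norm(a-b)
def proj(f,P):
    c=Ro.from_rotvec(f["rotation"]).inv().apply(np.array(P)-f["origin"])
    return f["cx"]+f["fx"]*c[0]/-c[2], f["cy"]-f["fy"]*c[1]/-c[2]
def blobs(mask,amin):
    n,l,st,ce=cv2.connectedComponentsWithStats(mask.astype(np.uint8))
    return [(l==i,st[i],ce[i]) for i in range(1,n) if st[i][4]>amin]
def tool():
    o=get_obs(); R=Ro.from_rotvec(o["orientation"]).as_matrix(); return o,R
def covers(save=None):
    f=cam("top",save); im=f["image"].astype(int)
    b,g,r=im[...,0],im[...,1],im[...,2]
    m=(im.min(2)>170)&(im.max(2)-im.min(2)<40)
    m=cv2.morphologyEx(m.astype(np.uint8),cv2.MORPH_CLOSE,np.ones((3,3)))
    res=[]
    for k,st,ce in blobs(m,250):
        cs,_=cv2.findContours(k.astype(np.uint8),cv2.RETR_EXTERNAL,cv2.CHAIN_APPROX_NONE)
        c=max(cs,key=cv2.contourArea); box=cv2.boxPoints(cv2.minAreaRect(c))
        P=np.array([onz(f,*p,0.005)[:2] for p in box]); c0=P.mean(0)
        e1=P[1]-P[0];e2=P[2]-P[1]
        if np.hypot(*e1)<np.hypot(*e2): e1,e2=e2,e1
        a=np.arctan2(e1[1],e1[0]); a=(a+np.pi/2)%np.pi-np.pi/2
        res.append((c0,a,np.hypot(*e1),np.hypot(*e2),ce,st[4]))
    return f,res
E
python3 - <<'E'
from h import *
np.set_printoptions(precision=4,suppress=True)
o,R=tool(); print("R cols",R)
f,res=covers()
for r in res: print(r)
cv2.imwrite("pics/a1.png",cv2.resize(f["image"][130:300,120:520],(800,340),interpolation=cv2.INTER_CUBIC))
s=cam("scene"); cv2.imwrite("pics/a2.png",cv2.resize(s["image"][180:440,90:570],(800,433),interpolation=cv2.INTER_CUBIC))
E
```

```text
R cols [[ 0.9496 -0.0004  0.3135]
 [-0.3135 -0.0017  0.9496]
 [ 0.0001 -1.     -0.0017]]
(array([ 0.787 , -0.1542]), np.float64(1.5492819768925088), np.float64(0.058107681051391157), np.float64(0.056488723698969755), array([365.7701, 141.3612]), np.int32(335))
(array([0.6743, 0.1526]), np.float64(1.561823601098013), np.float64(0.3427545449341421), np.float64(0.2028751051007377), array([261.7787, 185.2706]), np.int32(5684))
(array([0.6078, 0.428 ]), np.float64(0.005741192987596122), np.float64(0.13686003229319962), np.float64(0.13648526789203944), array([165.4658, 206.4402]), np.int32(1522))
(array([ 0.6075, -0.1393]), np.float64(0.22481512543941218), np.float64(0.10937921239720447), np.float64(0.05960952292609371), array([362.4781, 202.9608]), np.int32(663))
(array([ 0.5986, -0.2651]), np.float64(0.2809346124615355), np.float64(0.11024838949537984), np.float64(0.060266815706800494), array([406.5872, 205.2599]), np.int32(654))
(array([0.545 , 0.1504]), np.float64(1.5632711171362805), np.float64(0.3273641718502474), np.float64(0.033275909093252516), array([262.7832, 226.6829]), np.int32(1167))
(array([ 0.4687, -0.1226]), np.float64(0.1760184520633996), np.float64(0.10920590951179276), np.float64(0.06056682392798242), array([358.1188, 251.1507]), np.int32(690))
(array([ 0.4606, -0.2481]), np.float64(0.15965396599422998), np.float64(0.11011093489444068), np.float64(0.06042977721102267), array([402.2635, 253.0975]), np.int32(687))
```

```bash
ls pics
```

```text
a1.png
a2.png
scene0.png
top0.png
```

View pics/a1.png

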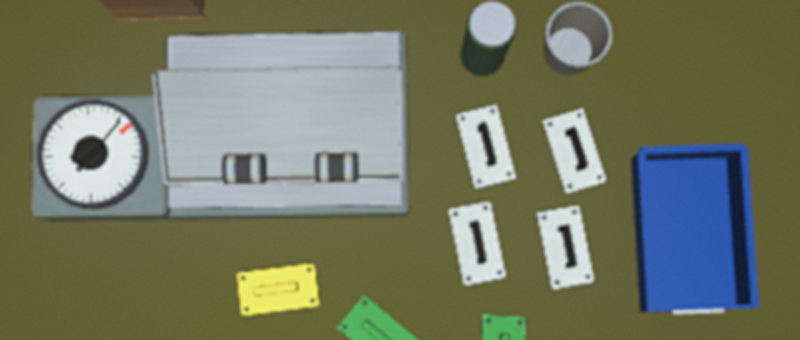

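View pics/a2.png

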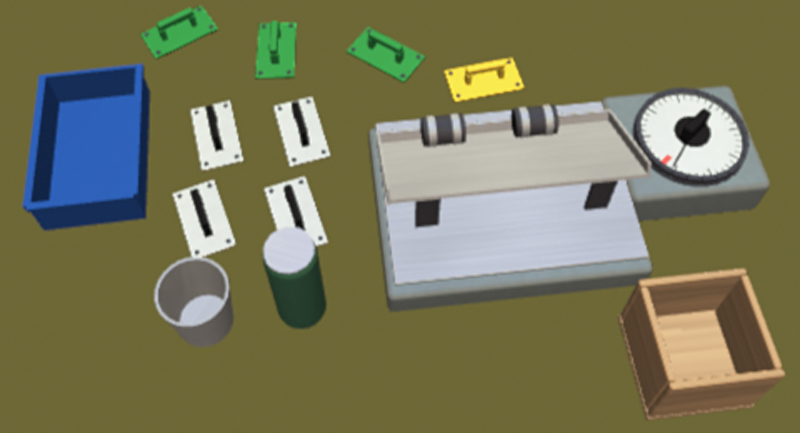

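Both crops show the same layout: the cradle's lip line runs (204,220)–(320,218) in the top view. I'll zoom in on the cradle to get exact corners.

Run:
```python
from h import *
f=cam("top");s=cam("scene")
cv2.imwrite("pics/b1.png",cv2.resize(f["image"][140:245,130:330],(800,420),interpolation=cv2.INTER_CUBIC))
cv2.imwrite("pics/b2.png",cv2.resize(s["image"][225:315,305:545],(800,300),interpolation=cv2.INTER_CUBIC))
```

```text
(no output)
```

View pics/b1.png

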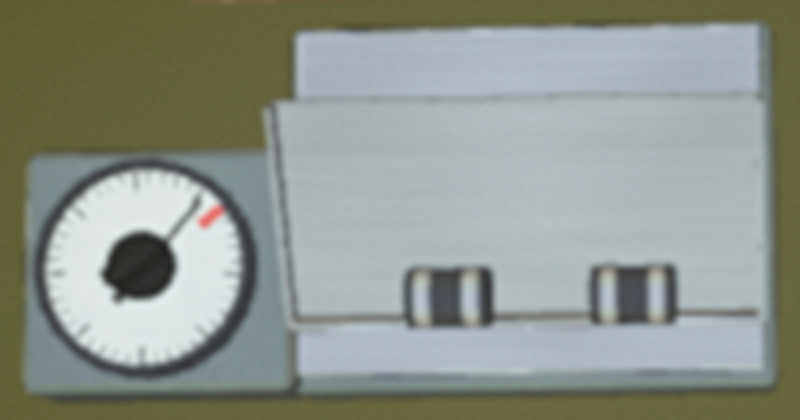

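View pics/b2.png

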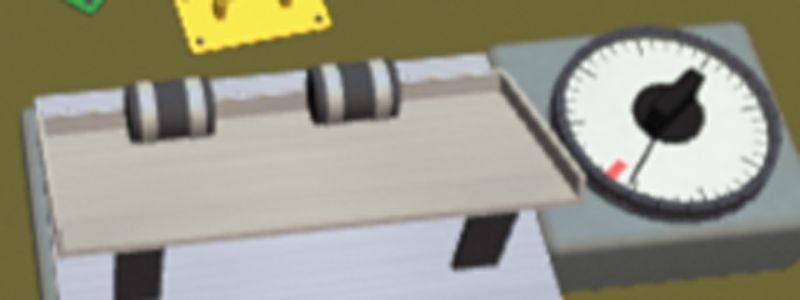

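Run:
```python
from h import *
np.set_printoptions(precision=4,suppress=True)
f=cam("top");s=cam("scene")
for n,a,b in (("UL",(276,104),(580,193)),("UR",(760,97),(62,252)),("LL",(297,320),(503,80)),("LR",(757,313),(42,118)),("c1L",(448,296),(353,90)),("c2R",(633,293),(170,108)),("dialc",(146,269),(665,122)),("binNR",(0,0),(0,0))):
    if n=="binNR":continue
    p=(130+a[0]/4,140+a[1]/4);q=(305+b[0]/3.333,225+b[1]/3.333)
    print(n,tri(f,p,s,q))
UL=onz(f,130+276/4,140+104/4,.163);UR=onz(f,130+760/4,140+97/4,.163)
LL=onz(f,130+297/4,140+320/4,.095);LR=onz(f,130+757/4,140+313/4,.095)
print(UL,UR,LL,LR)
# yaw
for A,B in((UL,UR),(LL,LR)): d=A-B; print("yaw",np.arctan2(-d[0],d[1]),np.linalg.norm(d))
for nm,x,y in (("c1",448,296),("c2",633,293)): print(nm,onz(f,130+x/4,140+y/4,.115))
# bin
im=f["image"].astype(int); m=(im[...,0]>90)&(im[...,0]-im[...,2]>60)
for k,st,ce in blobs(m,1500):
    print(st,ce)
```

```text
UL (array([0.6872, 0.2999, 0.1632]), np.float64(0.004974053441421025))
UR (array([ 0.6864, -0.016 ,  0.1563]), np.float64(0.003648099165673424))
LL (array([0.5548, 0.3008, 0.0925]), np.float64(0.005841208566334979))
LR (array([ 0.552 , -0.0131,  0.0989]), np.float64(0.0007219406195690824))
c1L (array([0.5654, 0.1935, 0.1152]), np.float64(0.002231143897536365))
c2R (array([0.5649, 0.0702, 0.1152]), np.float64(0.0025707457478705213))
dialc (array([0.5937, 0.4063, 0.0798]), np.float64(0.003973667582773494))
[0.6866 0.2974 0.163 ] [ 0.6847 -0.0177  0.163 ] [0.5538 0.2974 0.095 ] [ 0.5525 -0.0135  0.095 ]
yaw -0.005978685729367654 0.31517570149161833
yaw -0.004074786801774887 0.3108695301896249
c1 [0.5652 0.1924 0.115 ]
c2 [0.5648 0.0689 0.115 ]
[ 439  202   60   84 4048] [465.8589 243.9681]
```

```bash
cat > d.py <<'E'
# usage: d.py x y z [yaw] : z of grasp point; yaw = direction of tool z from world y (ccw), prints rows shift in cm/twist
import sys
from h import *
a=[float(v) for v in sys.argv[1:]]
o,R=tool()
g=o["tcp_pos"]+R[:,1]*0.155
d=R.T@(np.array(a[:3])-g)*100
cur=np.arctan2(-R[0,2],R[1,2])
tw=""
if len(a)>3:
    t=-( (a[3]-cur+np.pi/2)%np.pi-np.pi/2); tw=round(t,3)
print("clock %.2f"%o["clock"],"grasp",g.round(4),"zyaw %.3f"%cur,"shift cm",d.round(2),"twist",tw,"F",o["contact_force"].round(1),"w %.4f"%o["grip_width"],"j7 %.2f"%o["joints"][6])
E
python3 d.py 0.564 0.193 0.25 -0.005
python3 - <<'E'
from h import *
f=cam("top")
cv2.imwrite("pics/c1.png",cv2.resize(f["image"][190:300,425:515],(720,880)[0:1]+(600,) if 0 else (491,600),interpolation=cv2.INTER_CUBIC))
E
```

```text
clock 0.40 grasp [0.2115 0.6409 0.2495] zyaw -0.319 shift cm [ 4.751e+01 -4.000e-02 -3.149e+01] twist -0.314 F [ 0.9 -0.4 -0.2] w 0.0858 j7 -0.08
```

View pics/c1.png

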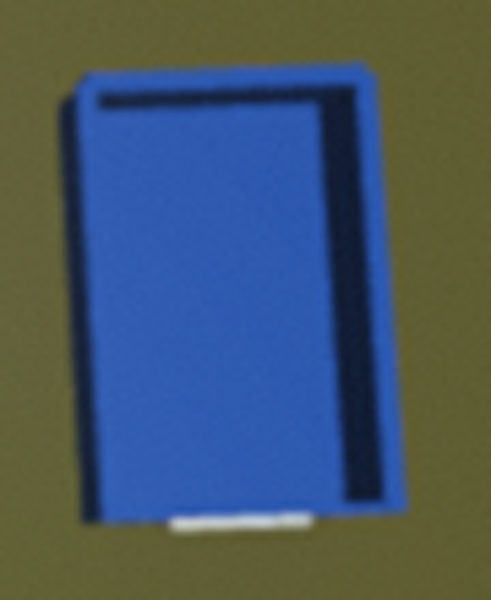

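The bin's rim corners appear at crop (80,75), (373,68), (406,512), (100,520).

```bash
python3 - <<'E'
from h import *
f=cam("top")
P=np.array([onz(f,425+x/5.455,190+y/5.455,.07)[:2] for x,y in((80,75),(373,68),(406,512),(100,520))])
print(P.round(4),P.mean(0).round(4))
e=P[0]-P[3];g=P[1]-P[2];print(np.linalg.norm(e),np.linalg.norm(g),np.linalg.norm(P[0]-P[1]),"yaw",np.arctan2(e[1],e[0]),np.arctan2(g[1],g[0]))
E
python3 -m jog '[[[47.5,0,-31.5],-0.314,-1],[[47.5,0,-31.5],-0.314,-1],[[47.5,0,-31.5],-0.314,-1],[[47.5,0,-31.5],-0.314,-1],[[47.5,0,-31.5],-0.314,-1],[[47.5,0,-31.5],-0.314,-1],[[47.5,0,-31.5],-0.314,-1],[[47.5,0,-31.5],-0.314,-1],[[47.5,0,-31.5],-0.314,-1],[[47.5,0,-31.5],-0.314,-1]]' 40
python3 d.py 0.564 0.193 0.25 -0.005
```

```text
[[ 0.5896 -0.3446]
 [ 0.5903 -0.4915]
 [ 0.368  -0.496 ]
 [ 0.3667 -0.345 ]] [ 0.4786 -0.4193]
0.2228793413724445 0.22233414735747614 0.14687320897676387 yaw 0.0016506396602395056 0.02018254816812045
clock: 1.75
tcp_pos: [0.5665, 0.1875, 0.405]
orientation: [-1.573, 0.009, -0.012]
contact_force: [-0.3, -0.2, 0.0]
grip_width: 0.0851
clock 1.75 grasp [0.5668 0.1871 0.25  ] zyaw -0.014 shift cm [-0.29 -0.    0.58] twist -0.009 F [-0.3 -0.2  0. ] w 0.0851 j7 1.19
```

```bash
python3 -m jog '[[[-0.3,0,0.6],-0.009,-1],[[-0.3,5,0.6],-0.009,-1],[[-0.3,9,0.6],-0.009,-1],[[-0.3,12.5,0.6],-0.009,-1],[[-0.3,12.5,0.6],-0.009,-1],[[-0.3,12.5,0.6],-0.009,0.5],[[-0.3,12.5,0.6],-0.009,0.5],[[-0.3,12.5,0.6],-0.009,0.7],[[-0.3,12.5,0.6],-0.009,0.7],[[-0.3,12.5,0.6],-0.009,0.7]]' 40
python3 d.py 0.564 0.193 0.125 -0.005
python3 - <<'E'
from h import *
s=cam("scene"); cv2.imwrite("pics/e1.png",cv2.resize(s["image"][150:330,290:560],(800,533)))
E
```

```text
clock: 3.0
tcp_pos: [0.5614, 0.1995, 0.2805]
orientation: [-1.569, -0.005, 0.002]
contact_force: [0.7, 2.1, 3.4]
grip_width: 0.0553
clock 3.00 grasp [0.5617 0.1997 0.1255] zyaw 0.004 shift cm [ 0.22  0.05 -0.68] twist 0.009 F [0.7 2.1 3.4] w 0.0553 j7 1.21
```

View pics/e1.png

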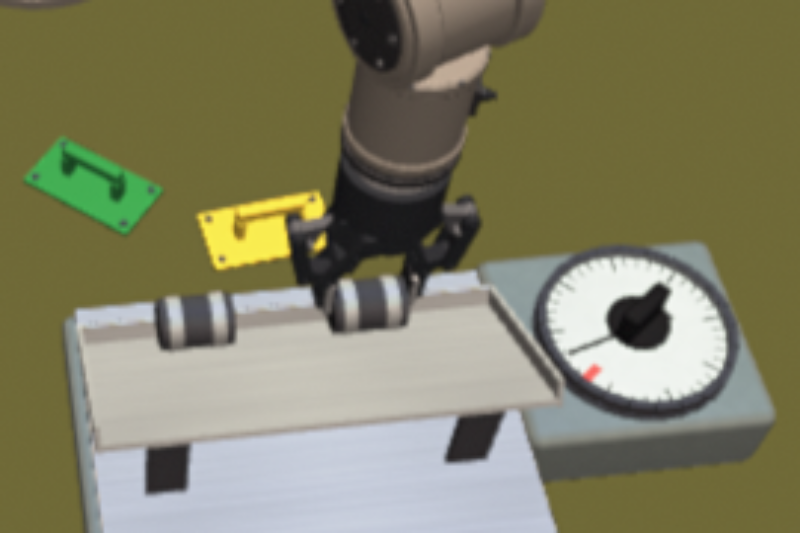

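The coupling in the picture (about (368,303) in the crop) sits between the fingers, with an opening of 55 mm. Now I'll lift it and carry it to the bin.

```bash
python3 -m jog '[[[0,-3,0],0,0.7],[[0,-8,0],0,0.7],[[0,-12,0],0,0.7],[[0,-12,0],0,0.7],[[0,-12,0],0,0.7]]'
python3 d.py 0.529 -0.419 0.25 0.01
```

```text
clock: 3.68
tcp_pos: [0.5601, 0.1986, 0.3979]
orientation: [-1.572, -0.001, 0.006]
contact_force: [-1.0, 0.0, -2.9]
grip_width: 0.0551
clock 3.67 grasp [0.5597 0.1984 0.2429] zyaw 0.004 shift cm [ -3.32  -0.61 -61.72] twist -0.006 F [-1.   0.  -2.9] w 0.0551 j7 1.19
```

```bash
python3 -m jog '[[[-3,-1,-62],0,0.7],[[-3,-1,-62],0,0.7],[[-3,-1,-62],0,0.7],[[-3,-1,-62],0,0.7],[[-3,-1,-62],0,0.7],[[-3,-1,-62],0,0.7],[[-3,-1,-62],0,0.7],[[-3,-1,-62],0,0.7],[[-3,-1,-62],0,0.7],[[-3,-1,-62],0,0.7]]'
python3 -m jog '[[[0,0,0],0,0.7],[[0,0,0],0,0.7],[[0,0,0],0,0.7]]'
python3 d.py 0.529 -0.419 0.04 0.01
```

```text
clock: 4.92
tcp_pos: [0.5326, -0.4228, 0.4068]
orientation: [-1.569, 0.0, 0.006]
contact_force: [0.7, 0.8, -2.6]
grip_width: 0.0552
clock: 5.3
tcp_pos: [0.5342, -0.4192, 0.4084]
orientation: [-1.569, -0.004, 0.006]
contact_force: [0.0, 0.1, -1.7]
grip_width: 0.0549
clock 5.30 grasp [ 0.534  -0.4189  0.2534] zyaw 0.007 shift cm [-0.47 21.34 -0.06] twist -0.003 F [ 0.   0.1 -1.7] w 0.0549 j7 2.31
```

```bash
python3 -m jog '[[[-0.5,5,0],0,0.7],[[-0.5,10,0],0,0.7],[[-0.5,15,0],0,0.7],[[-0.5,19,0],0,0.7],[[-0.5,21,0],0,0.7],[[-0.5,21.3,0],0,0.7],[[-0.5,21.3,0],0,0.7],[[-0.5,21.3,0],0,-0.5],[[-0.5,21.3,0],0,-0.5],[[-0.5,21.3,0],0,-0.5]]'
python3 -m jog '[[[0,-5,0],0,-0.5],[[0,-11,0],0,-0.5],[[0,-17,0],0,-0.5],[[0,-21,0],0,-0.5],[[0,-21,0],0,-1],[[0,-21,0],0,-1]]'
python3 - <<'E'
from h import *
s=cam("scene"); cv2.imwrite("pics/e2.png",s["image"])
E
python3 d.py 0.564 0.070 0.25 -0.005
```

```text
clock: 6.55
tcp_pos: [0.5287, -0.4214, 0.1976]
orientation: [-1.571, -0.004, 0.002]
contact_force: [-0.4, 1.1, -0.1]
grip_width: 0.0641
clock: 7.3
tcp_pos: [0.5283, -0.4208, 0.4061]
orientation: [-1.57, -0.003, 0.004]
contact_force: [0.5, -0.1, -0.2]
grip_width: 0.0854
clock 7.35 grasp [ 0.528  -0.4205  0.2503] zyaw 0.004 shift cm [ 3.82  0.1  49.03] twist 0.009 F [ 0.   0.5 -0.1] w 0.0857 j7 2.32
```

View pics/e2.png

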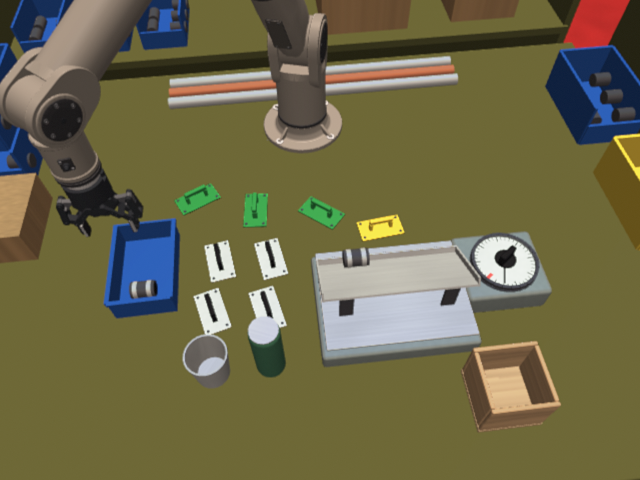

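The first coupling lies in the bin at (144,288). Next is the second one, at (356,257).

```bash
python3 -m jog '[[[3.8,0,49],0,-1],[[3.8,0,49],0,-1],[[3.8,0,49],0,-1],[[3.8,0,49],0,-1],[[3.8,0,49],0,-1],[[3.8,0,49],0,-1],[[3.8,0,49],0,-1],[[3.8,0,49],0,-1],[[3.8,0,49],0,-1],[[3.8,0,49],0,-1]]'
python3 -m jog '[[[0,0,0],0,-1],[[0,0,0],0,-1]]'
python3 d.py 0.564 0.070 0.126 -0.005
```

```text
clock: 8.6
tcp_pos: [0.5641, 0.0686, 0.4054]
orientation: [-1.572, -0.001, 0.005]
contact_force: [-0.2, -0.4, -0.4]
grip_width: 0.0856
clock: 8.85
tcp_pos: [0.5645, 0.0676, 0.4066]
orientation: [-1.571, -0.001, 0.002]
contact_force: [-0.1, 0.7, -0.4]
grip_width: 0.0855
clock 8.85 grasp [0.5644 0.0675 0.2516] zyaw 0.002 shift cm [-0.04 12.56  0.25] twist 0.007 F [-0.1  0.7 -0.4] w 0.0855 j7 1.42
```

```bash
python3 -m jog '[[[0,5,0.2],0,-1],[[0,9,0.2],0,-1],[[0,12.5,0.2],0,-1],[[0,12.5,0.2],0,-1],[[0,12.5,0.2],0,0.5],[[0,12.5,0.2],0,0.5],[[0,12.5,0.2],0,0.7],[[0,12.5,0.2],0,0.7],[[0,12.5,0.2],0,0.7]]'
python3 -m jog '[[[0,-3,0],0,0.7],[[0,-8,0],0,0.7],[[0,-12,0],0,0.7],[[0,-12,0],0,0.7],[[0,-12,0],0,0.7]]'
python3 d.py 0.43 -0.419 0.25 0.01
```

```text
clock: 9.98
tcp_pos: [0.5652, 0.071, 0.2825]
orientation: [-1.57, -0.005, 0.001]
contact_force: [3.8, -1.1, 2.0]
grip_width: 0.0552
clock: 10.6
tcp_pos: [0.5635, 0.0711, 0.4001]
orientation: [-1.571, -0.001, 0.006]
contact_force: [-1.0, 0.7, -3.0]
grip_width: 0.0553
clock 10.60 grasp [0.563  0.0711 0.2451] zyaw 0.005 shift cm [-13.53  -0.43 -48.95] twist -0.005 F [-1.   0.7 -3. ] w 0.0553 j7 1.42
```

```bash
python3 -m jog '[[[-13.5,-0.5,-49],0,0.7],[[-13.5,-0.5,-49],0,0.7],[[-13.5,-0.5,-49],0,0.7],[[-13.5,-0.5,-49],0,0.7],[[-13.5,-0.5,-49],0,0.7],[[-13.5,-0.5,-49],0,0.7],[[-13.5,-0.5,-49],0,0.7],[[-13.5,-0.5,-49],0,0.7],[[-13.5,-0.5,-49],0,0.7],[[-13.5,-0.5,-49],0,0.7]]'
python3 -m jog '[[[0,0,0],0,0.7],[[0,0,0],0,0.7],[[0,0,0],0,0.7]]'
python3 d.py 0.43 -0.419 0.04 0.01
```

```text
clock: 11.85
tcp_pos: [0.4309, -0.4194, 0.4046]
orientation: [-1.568, 0.0, 0.005]
contact_force: [0.5, -1.1, -2.9]
grip_width: 0.0553
clock: 12.22
tcp_pos: [0.4321, -0.4186, 0.4067]
orientation: [-1.57, -0.005, 0.004]
contact_force: [0.0, -1.0, -2.2]
grip_width: 0.0554
clock 12.22 grasp [ 0.4321 -0.4186  0.2517] zyaw 0.006 shift cm [-0.21 21.17 -0.05] twist -0.004 F [ 0.  -1.  -2.2] w 0.0554 j7 2.42
```

```bash
python3 -m jog '[[[-0.2,5,0],0,0.7],[[-0.2,10,0],0,0.7],[[-0.2,15,0],0,0.7],[[-0.2,19,0],0,0.7],[[-0.2,21,0],0,0.7],[[-0.2,21.1,0],0,0.7],[[-0.2,21.1,0],0,0.7],[[-0.2,21.1,0],0,-0.5],[[-0.2,21.1,0],0,-0.5],[[-0.2,21.1,0],0,-0.5]]'
python3 -m jog '[[[0,-5,0],0,-0.5],[[0,-11,0],0,-0.5],[[0,-17,0],0,-0.5],[[0,-21,0],0,-0.5],[[0,-21,0],0,-0.5],[[0,-21,0],0,-0.5]]'
python3 - <<'E'
from h import *
np.set_printoptions(precision=4,suppress=True)
s=cam("scene","e3"); f=cam("top","e3t")
def dial(f,off):
    im=f["image"].astype(int);u,v=proj(f,(0.594,0.406,0.08)); 
    x0,y0=int(u-40),int(v-40)
    return cv2.resize(f["image"][y0:y0+80,x0:x0+80],(400,400),interpolation=cv2.INTER_CUBIC),x0,y0
a,x,y=dial(s,0);b,x2,y2=dial(f,0);print(x,y,x2,y2)
cv2.imwrite("pics/e4.png",np.hstack([a,b]))
E
```

```text
clock: 13.48
tcp_pos: [0.4297, -0.4197, 0.1963]
orientation: [-1.571, -0.004, 0.003]
contact_force: [-0.0, 1.0, -0.8]
grip_width: 0.0642
clock: 14.22
tcp_pos: [0.4293, -0.4192, 0.4051]
orientation: [-1.57, -0.003, 0.004]
contact_force: [-0.2, 1.5, -0.7]
grip_width: 0.0642
463 221 125 166
```

View pics/e3.png

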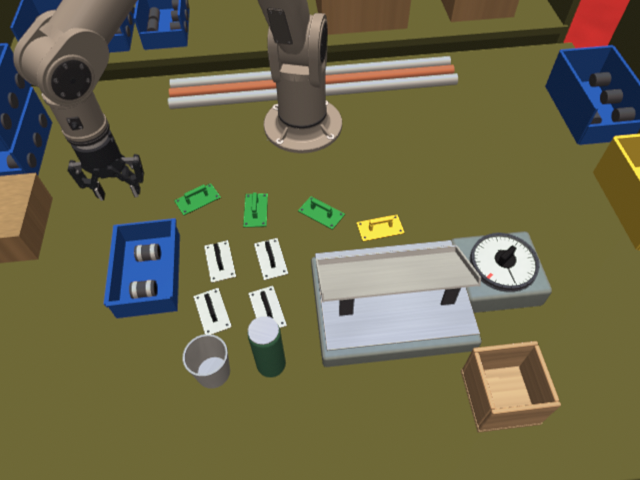

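View pics/e4.png

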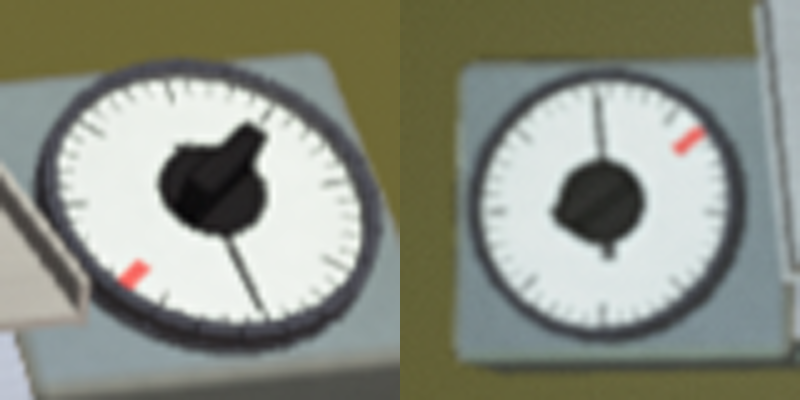

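```bash
cat > dial.py <<'E'
from h import *
np.set_printoptions(precision=4,suppress=True)
def run(zc=None):
    s=cam("scene");f=cam("top");out={}
    for n,fr in(("s",s),("t",f)):
        im=fr["image"].astype(int);u,v=proj(fr,(0.594,0.406,0.08))
        yy,xx=np.mgrid[0:480,0:640];near=np.hypot(xx-u,yy-v)<38
        red=near&(im[...,2]-im[...,1]>60)
        w=im[...,2]-im[...,1];k=red
        ce=np.array([(xx[k]*w[k]).sum(),(yy[k]*w[k]).sum()])/w[k].sum()
        wh=near&(im.min(2)>170)
        c=np.vstack([q.reshape(-1,2) for q in cv2.findContours((wh|red).astype(np.uint8),cv2.RETR_EXTERNAL,cv2.CHAIN_APPROX_NONE)[0] if len(q)>30])
        el=cv2.fitEllipse(cv2.convexHull(c))
        out[n]=(fr,ce,np.array(el[0]),el)
    return out
if __name__=="__main__":
    o=run()
    for i in(1,2): print(tri(o["t"][0],o["t"][i],o["s"][0],o["s"][i]),o["t"][i],o["s"][i])
    print(o["t"][3],o["s"][3])
E
python3 dial.py
python3 - <<'E'
from h import *
f=cam("top");s=cam("scene");print("tip",tri(f,(164.4,185),s,(516.4,284.2)))
E
python3 d.py 0.594 0.406 0.25
```

```text
(array([0.6287, 0.3607, 0.0855]), np.float64(0.0010912752282753995)) [182.1507 193.7885] [489.3701 275.4979]
(array([0.5952, 0.4058, 0.0859]), np.float64(0.0010027775153308932)) [165.5331 206.2022] [504.546  260.7491]
((165.53306579589844, 206.20223999023438), (46.629390716552734, 48.875614166259766), 46.12650680541992) ((504.54595947265625, 260.74908447265625), (45.632606506347656, 62.114688873291016), 112.07804870605469)
tip (array([0.65539354, 0.41238301, 0.08202128]), np.float64(0.00449158343869693))
clock 14.53 grasp [ 0.4292 -0.4193  0.2497] zyaw 0.004 shift cm [1.682e+01 2.000e-02 8.246e+01] twist  F [-0.3 -1.6 -0.8] w 0.0639 j7 2.43
```

Both couplings are in the bin at (147,253) and (144,288). The mark is 0.93 rad clockwise and the pointer is near -0.1. Now I'll move over the grip.

```bash
python3 -m jog '[[[8,0,40],0.3,-0.5],[[8,0,40],0.3,-0.5],[[8,0,40],0.3,-0.5],[[8,0,40],0.3,-0.5],[[8,0,40],0.3,-0.5],[[8,0,40],0.3,-0.5],[[8,0,40],0.3,-0.5],[[8,0,40],0.3,-0.5]]'
python3 d.py 0.595 0.406 0.25 -0.932
```

```text
clock: 15.52
tcp_pos: [0.5083, -0.0158, 0.4053]
orientation: [-1.558, 0.228, -0.227]
contact_force: [-0.3, -0.2, -0.5]
grip_width: 0.0643
clock 15.53 grasp [ 0.5082 -0.0157  0.2503] zyaw -0.290 shift cm [-3.72  0.05 42.89] twist 0.642 F [-0.3 -0.2 -0.5] w 0.0643 j7 1.28
```

```bash
python3 -m jog '[[[-3.7,0,42.9],0.642,-0.5],[[-3.7,0,42.9],0.642,-0.5],[[-3.7,0,42.9],0.642,-0.5],[[-3.7,0,42.9],0.642,-0.5],[[-3.7,0,42.9],0.642,-0.5],[[-3.7,0,42.9],0.642,-0.5],[[-3.7,0,42.9],0.642,-0.5],[[-3.7,0,42.9],0.642,-0.5],[[-3.7,0,42.9],0.642,-0.5],[[-3.7,0,42.9],0.642,-0.5]]'
python3 d.py 0.595 0.406 0.116 -0.932
```

```text
clock: 16.77
tcp_pos: [0.5984, 0.3994, 0.4059]
orientation: [-1.444, 0.734, -0.735]
contact_force: [-0.2, 1.1, 0.6]
grip_width: 0.0641
clock 16.77 grasp [0.5985 0.3992 0.2509] zyaw -0.941 shift cm [-0.77 13.49  0.12] twist -0.009 F [-0.2  1.1  0.6] w 0.0641 j7 0.09
```

```bash
python3 -m jog '[[[-0.4,4,0],0,-0.5],[[-0.4,8,0],0,-0.5],[[-0.4,9.5,0],0,-0.5],[[-0.4,9.5,0],0,-0.5]]' 40
python3 d.py 0.595 0.406 0.116 -0.932
python3 - <<'E'
from h import *
s=cam("scene");cv2.imwrite("pics/g1.png",cv2.resize(s["image"][200:310,440:570],(700,592)))
E
```

```text
clock: 17.27
tcp_pos: [0.5954, 0.4041, 0.3105]
orientation: [-1.445, 0.733, -0.733]
contact_force: [0.0, 0.1, -0.3]
grip_width: 0.0641
clock 17.27 grasp [0.5953 0.404  0.1555] zyaw -0.939 shift cm [-0.18  3.95  0.1 ] twist -0.007 F [ 0.   0.1 -0.3] w 0.0641 j7 0.11
```

View pics/g1.png

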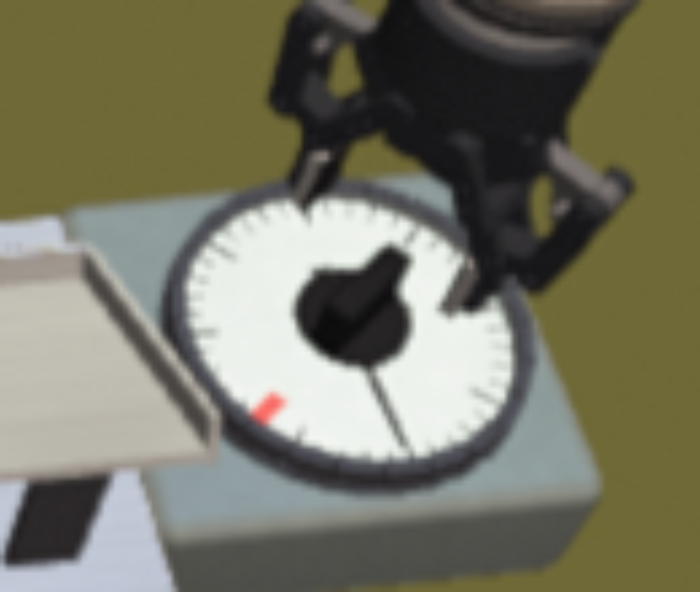

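The fingers stand either side of the grip bar, and the pointer is at lower right of it. Next I'll lower and grip.

```bash
python3 -m jog '[[[-0.2,2,0.1],0,-0.5],[[-0.2,3.9,0.1],0,-0.5],[[-0.2,3.9,0.1],0,-0.5],[[-0.2,3.9,0.1],0,0.5],[[-0.2,3.9,0.1],0,0.9],[[-0.2,3.9,0.1],0,0.9],[[-0.2,3.9,0.1],0,0.9],[[-0.2,3.9,0.1],0,0.9]]' 40
python3 d.py 0.595 0.406 0.116 -0.932
python3 - <<'E'
from h import *
f=cam("top")
a=onz(f,165.6,197.6,.087);b=onz(f,164.4,185,.087);print(a,b,np.arctan2(-(b-a)[1],(b-a)[0]),np.arctan2(-(b[1]-.4058),b[0]-.5952))
f=cam("scene")
pts=[(440+x*130/700,200+y*110/592) for x,y in((372,370),(408,452))]
a,b=[onz(f,*p,.087) for p in pts];print(a,b,np.arctan2(-(b-a)[1],(b-a)[0]),np.arctan2(-(b[1]-.4058),b[0]-.5952))
E
```

```text
clock: 18.32
tcp_pos: [0.5944, 0.4071, 0.2725]
orientation: [-1.445, 0.732, -0.731]
contact_force: [-3.8, -2.7, 5.2]
grip_width: 0.0129
clock 18.32 grasp [0.5943 0.4071 0.1175] zyaw -0.938 shift cm [ 0.13  0.15 -0.  ] twist -0.006 F [-3.8 -2.7  5.2] w 0.0129 j7 0.12
[0.61864899 0.40506246 0.087     ] [0.65369074 0.40872033 0.087     ] -0.1040093083531047 -0.04988669891566906
[0.61770557 0.40921471 0.087     ] [0.65755602 0.41122986 0.087     ] -0.05052475190463996 -0.08685928941486343
```

```bash
python3 -m jog '[[[0,0,0],-0.15,0.9],[[0,0,0],-0.3,0.9],[[0,0,0],-0.45,0.9],[[0,0,0],-0.6,0.9],[[0,0,0],-0.75,0.9],[[0,0,0],-0.9,0.9],[[0,0,0],-1.0,0.9],[[0,0,0],-1.0,0.9],[[0,0,0],-1.0,0.9]]'
python3 d.py 0.595 0.406 0.116 0.07
python3 - <<'E'
from h import *
s=cam("scene");cv2.imwrite("pics/g2.png",cv2.resize(s["image"][200:310,440:570],(700,592),interpolation=cv2.INTER_CUBIC))
E
```

```text
clock: 19.55
tcp_pos: [0.5938, 0.4054, 0.2724]
orientation: [-1.574, -0.045, 0.051]
contact_force: [-10.3, -8.3, 12.2]
grip_width: 0.0132
clock 19.55 grasp [0.5932 0.4048 0.1174] zyaw 0.061 shift cm [0.19 0.14 0.11] twist -0.009 F [-10.3  -8.3  12.2] w 0.0132 j7 0.96
```

View pics/g2.png

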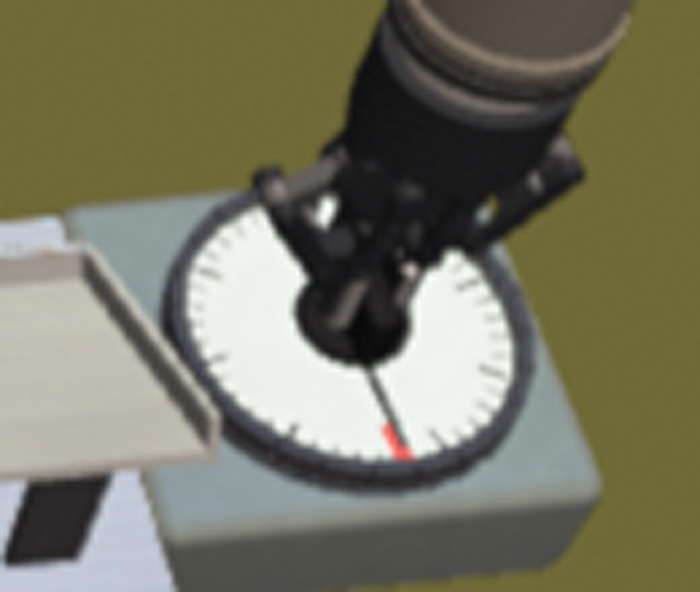

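The mark (397,442) is about 2 mm off the pointer line, so I'll turn 0.04 rad further, then release and lift.

```bash
python3 -m jog '[[[0,0,0],-0.04,0.9],[[0,0,0],-0.04,0.9],[[0,0,0],-0.04,0.9],[[0,0,0],-0.04,0],[[0,0,0],-0.04,-0.4],[[0,0,0],-0.04,-0.4],[[0,-4,0],-0.04,-0.4],[[0,-9,0],-0.04,-0.4],[[0,-14,0],-0.04,-0.4],[[0,-14,0],-0.04,-0.4]]'
python3 -m jog '[[[-5,-4,-6],0,-0.4],[[-10,-4,-12],0,-0.4],[[-12,-4,-18],0,-0.4],[[-13,-4,-24],0,-0.4],[[-13,-4,-30],0,-0.4],[[-13,-4,-30],0,-0.4]]'
python3 dial.py; python3 d.py 0.6 -0.1 0.29 0.22;  python3 - <<'E'
from h import *
s=cam("scene");f=cam("top")
a=cv2.resize(s["image"][225:305,465:545],(400,400),interpolation=cv2.INTER_CUBIC)
b=cv2.resize(f["image"][166:246,125:205],(400,400),interpolation=cv2.INTER_CUBIC)
cv2.imwrite("pics/g3.png",np.hstack([a,b]))
E
```

```text
clock: 20.85
tcp_pos: [0.5959, 0.4081, 0.4175]
orientation: [-1.564, -0.086, 0.074]
contact_force: [0.8, 0.3, -0.7]
grip_width: 0.0599
clock: 21.6
tcp_pos: [0.4955, 0.0919, 0.4512]
orientation: [-1.57, -0.077, 0.077]
contact_force: [0.0, 0.8, 0.9]
grip_width: 0.0598
(array([0.655 , 0.4094, 0.0901]), np.float64(0.0012660463101956262)) [163.5939 184.2386] [514.6971 282.3599]
(array([0.595 , 0.4062, 0.0857]), np.float64(0.0006629895401042982)) [165.3467 206.2848] [504.5811 260.7114]
((165.3466796875, 206.28475952148438), (46.64748764038086, 48.57625198364258), 48.60914611816406) ((504.5810546875, 260.7113952636719), (45.593807220458984, 62.14814376831055), 112.57070922851562)
clock 21.70 grasp [0.4959 0.0911 0.2963] zyaw 0.095 shift cm [  8.55   0.65 -20.01] twist -0.125 F [-0.2  0.3  0.9] w 0.0594 j7 1.38
```

View pics/g3.png

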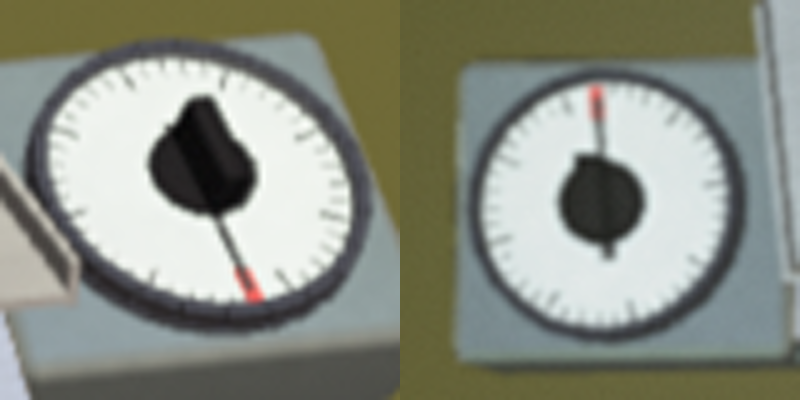

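The pointer lies on the red mark in both views, and the bezel is released. Next are the covers, starting with the far left one.

```bash
python3 - <<'E'
from h import *
f,res=covers("k0")
for r in res:
    if r[0][1]<-.05 and r[5]>500: print(r[0].round(4),r[1].round(3),r[2].round(3),r[3].round(3),r[4].round(0))
E
python3 d.py 0.6075 -0.1393 0.25 0.225
```

```text
[ 0.6075 -0.1395] 0.213 0.109 0.06 [362. 203.]
[ 0.5986 -0.2651] 0.281 0.11 0.06 [407. 205.]
[ 0.4687 -0.1227] 0.178 0.109 0.061 [358. 251.]
[ 0.4606 -0.2481] 0.16 0.11 0.06 [402. 253.]
clock 21.85 grasp [0.4959 0.0968 0.2963] zyaw 0.103 shift cm [  8.67   4.61 -24.63] twist -0.122 F [0.2 0.7 0.1] w 0.0597 j7 1.38
```

```bash
python3 -m jog '[[[8.7,4.6,-24.6],-0.115,-0.4],[[8.7,4.6,-24.6],-0.115,-0.4],[[8.7,4.6,-24.6],-0.115,-0.4],[[8.7,4.6,-24.6],-0.115,-0.4],[[8.7,4.6,-24.6],-0.115,-0.4],[[8.7,4.6,-24.6],-0.115,-0.4],[[8.7,4.6,-24.6],-0.115,-0.4],[[8.7,4.6,-24.6],-0.115,-0.4]]'
python3 d.py 0.6075 -0.1395 0.036 0.22
```

```text
clock: 22.85
tcp_pos: [0.6077, -0.138, 0.4061]
orientation: [-1.563, -0.173, 0.172]
contact_force: [0.3, 0.5, 0.1]
grip_width: 0.0596
clock 22.85 grasp [ 0.6078 -0.1378  0.2511] zyaw 0.220 shift cm [-0.08 21.51 -0.17] twist 0.0 F [0.3 0.5 0.1] w 0.0596 j7 2.01
```

```bash
python3 -m jog '[[[-0.1,6,-0.2],0,-0.4],[[-0.1,12,-0.2],0,-0.4],[[-0.1,17,-0.2],0,-0.4],[[-0.1,20,-0.2],0,-0.4],[[-0.1,21.4,-0.2],0,-0.4],[[-0.1,21.4,-0.2],0,-0.4],[[-0.1,21.4,-0.2],0,0.5],[[-0.1,21.4,-0.2],0,0.9],[[-0.1,21.4,-0.2],0,0.9],[[-0.1,21.4,-0.2],0,0.9]]' 20
python3 d.py 0.6075 -0.1395 0.036 0.22
python3 -m jog '[[[0,0,0],0,0.9],[[0,-3,0],0,0.9],[[0,-8,0],0,0.9],[[0,-13,0],0,0.9],[[0,-18,0],0,0.9],[[0,-22,0],0,0.9],[[0,-22,0],0,0.9],[[0,-22,0],0,0.9]]'
python3 d.py 0.62 0.25 0.26 -0.005
python3 - <<'E'
from h import *
s=cam("scene","k1")
E
```

```text
clock: 24.1
tcp_pos: [0.6076, -0.1422, 0.1929]
orientation: [-1.564, -0.172, 0.169]
contact_force: [-1.6, 1.8, 6.9]
grip_width: 0.0112
clock 24.10 grasp [ 0.6079 -0.1421  0.0379] zyaw 0.217 shift cm [0.02 0.19 0.27] twist -0.003 F [-1.6  1.8  6.9] w 0.0112 j7 2.08
clock: 25.1
tcp_pos: [0.6064, -0.1422, 0.4103]
orientation: [-1.563, -0.169, 0.172]
contact_force: [0.4, 0.9, -3.7]
grip_width: 0.0118
clock 25.10 grasp [ 0.6061 -0.1421  0.2553] zyaw 0.217 shift cm [ 9.81 -0.46 37.99] twist 0.222 F [ 0.4  0.9 -3.7] w 0.0118 j7 2.02
```

View pics/k1.png

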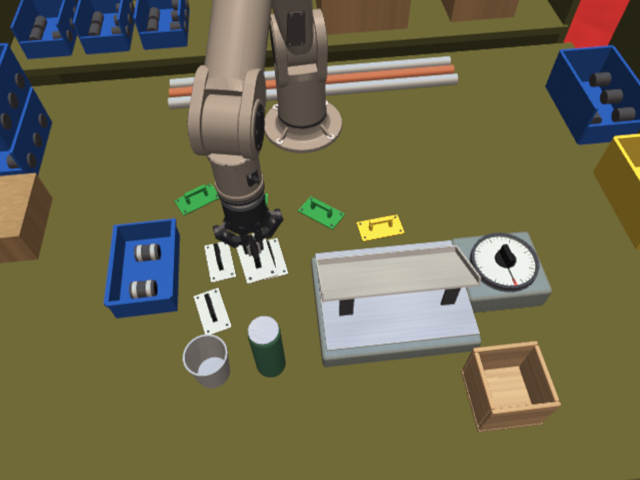

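The cover is lifted level in the gripper at (262,258). I'll carry it over the leftmost slot.

```bash
python3 -m jog '[[[9.8,-0.4,38],0.222,0.9],[[9.8,-0.4,38],0.222,0.9],[[9.8,-0.4,38],0.222,0.9],[[9.8,-0.4,38],0.222,0.9],[[9.8,-0.4,38],0.222,0.9],[[9.8,-0.4,38],0.222,0.9],[[9.8,-0.4,38],0.222,0.9],[[9.8,-0.4,38],0.222,0.9],[[9.8,-0.4,38],0.222,0.9]]'
python3 d.py 0.617 0.2495 0.205 -0.005
```

```text
clock: 26.28
tcp_pos: [0.6213, 0.2475, 0.4146]
orientation: [-1.573, 0.007, -0.005]
contact_force: [0.1, -0.4, -3.1]
grip_width: 0.0116
clock 26.27 grasp [0.621  0.2471 0.2596] zyaw -0.008 shift cm [-0.4   5.46  0.25] twist -0.003 F [ 0.1 -0.4 -3.1] w 0.0116 j7 1.17
```

```bash
python3 -m jog '[[[-0.4,3,0.2],0,0.9],[[-0.4,5.4,0.2],0,0.9],[[-0.4,5.4,0.2],0,0.9],[[-0.4,5.4,0.2],0,0.9]]'
python3 d.py 0.597 0.2495 0.156 -0.005
python3 - <<'E'
from h import *
s=cam("scene");cv2.imwrite("pics/k2.png",cv2.resize(s["image"][170:350,300:570],(800,533),interpolation=cv2.INTER_CUBIC))
E
```

```text
clock: 26.78
tcp_pos: [0.6177, 0.2506, 0.3628]
orientation: [-1.571, 0.004, -0.006]
contact_force: [-0.0, -0.2, -3.0]
grip_width: 0.0115
clock 26.77 grasp [0.6179 0.2506 0.2078] zyaw -0.007 shift cm [-2.1   5.18 -0.12] twist -0.002 F [-0.  -0.2 -3. ] w 0.0115 j7 1.17
```

View pics/k2.png

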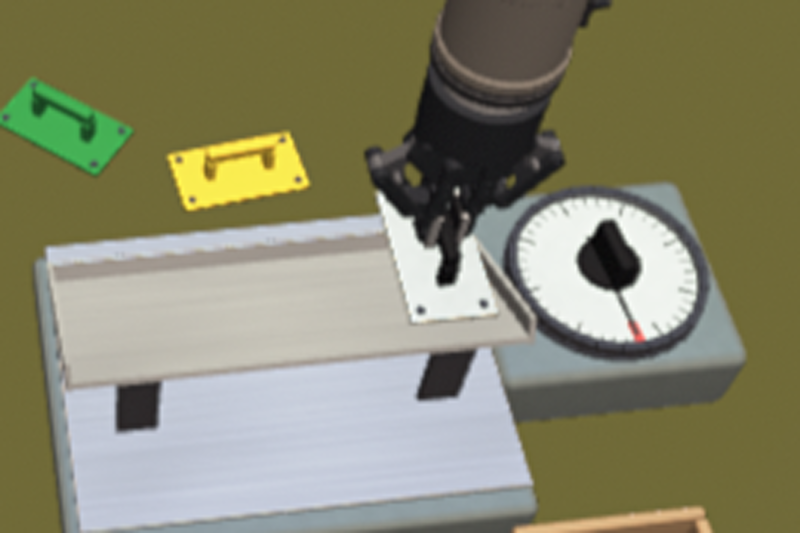

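The cover hangs level over the left end of the cradle, clear of the rail. I'll lower it gently along a path going back down the slope and watch the force.

```bash
python3 -m jog '[[[0,0.6,0],0,0.9],[[0,1.2,0],0,0.9],[[-0.2,1.6,0],0,0.9],[[-0.4,2.0,0],0,0.9],[[-0.6,2.4,0],0,0.9],[[-0.6,2.4,0],0,0.9]]'
python3 d.py 0.597 0.2495 0.156 -0.005
python3 - <<'E'
from h import *
s=cam("scene");cv2.imwrite("pics/k3.png",cv2.resize(s["image"][170:350,300:570],(800,533),interpolation=cv2.INTER_CUBIC))
E
```

```text
clock: 27.58
tcp_pos: [0.6106, 0.252, 0.3375]
orientation: [-1.571, 0.004, -0.003]
contact_force: [-2.9, 0.8, 0.8]
grip_width: 0.0115
clock 27.57 grasp [0.6105 0.252  0.1825] zyaw -0.005 shift cm [-1.35  2.65 -0.26] twist 0.0 F [-2.9  0.8  0.8] w 0.0115 j7 1.17
```

View pics/k3.png

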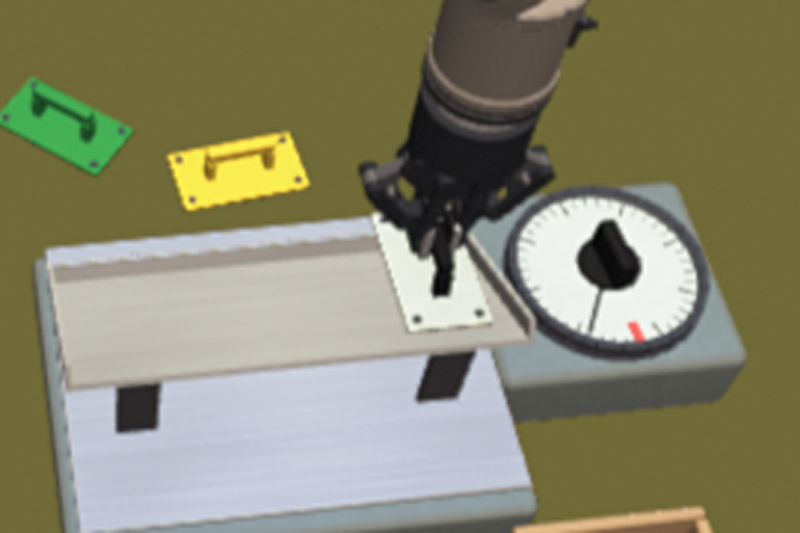

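The pointer moved about 0.6 rad (about 4 N) and the cover has started to pivot, so I'll continue.

```bash
python3 -m jog '[[[-0.3,0.5,0],0,0.9],[[-0.5,1.0,0],0,0.9],[[-0.8,1.5,-0.1],0,0.9],[[-1.0,2.0,-0.1],0,0.9],[[-1.2,2.4,-0.1],0,0.9],[[-1.2,2.4,-0.1],0,0.9]]'
python3 d.py 0.597 0.2495 0.156 -0.005
python3 - <<'E'
from h import *
s=cam("scene");cv2.imwrite("pics/k4.png",cv2.resize(s["image"][170:350,300:570],(800,533),interpolation=cv2.INTER_CUBIC))
E
```

```text
clock: 28.38
tcp_pos: [0.5985, 0.2509, 0.3131]
orientation: [-1.571, 0.005, -0.003]
contact_force: [-2.4, 0.8, 0.6]
grip_width: 0.0116
clock 28.38 grasp [0.5983 0.2508 0.1581] zyaw -0.005 shift cm [-0.13  0.21 -0.13] twist 0.0 F [-2.4  0.8  0.6] w 0.0116 j7 1.17
```

View pics/k4.png

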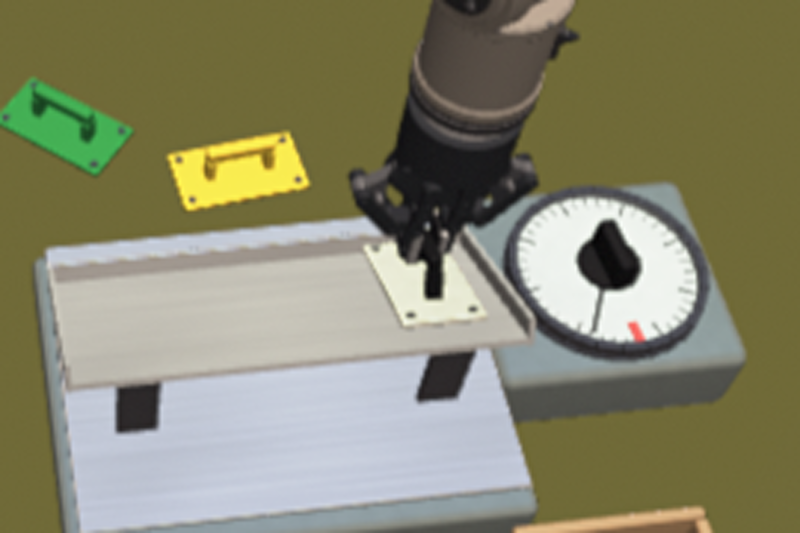

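The cover is almost flat, with the same light load. I'll lower it the last few millimetres and check the force.

```bash
python3 -m jog '[[[-0.1,0.2,0],0,0.9],[[-0.1,0.3,0],0,0.9],[[-0.1,0.3,0],0,0.9]]'
python3 -m jog '[[[-0.1,0.15,0],0,0.9],[[-0.1,0.3,0],0,0.9],[[-0.1,0.3,0],0,0.9]]'
python3 d.py 0.597 0.2495 0.156 -0.005
python3 - <<'E'
from h import *
s=cam("scene");cv2.imwrite("pics/k5.png",cv2.resize(s["image"][200:320,370:550],(800,533),interpolation=cv2.INTER_CUBIC))
E
```

```text
clock: 28.8
tcp_pos: [0.598, 0.2509, 0.3107]
orientation: [-1.571, 0.004, -0.004]
contact_force: [-0.8, -0.4, 1.2]
grip_width: 0.0116
clock: 29.18
tcp_pos: [0.5969, 0.251, 0.3076]
orientation: [-1.571, 0.004, -0.004]
contact_force: [-1.8, -0.7, 1.0]
grip_width: 0.012
clock 29.18 grasp [0.5969 0.251  0.1526] zyaw -0.005 shift cm [ 0.01 -0.34 -0.15] twist 0.0 F [-1.8 -0.7  1. ] w 0.0120 j7 1.17
```

View pics/k5.png

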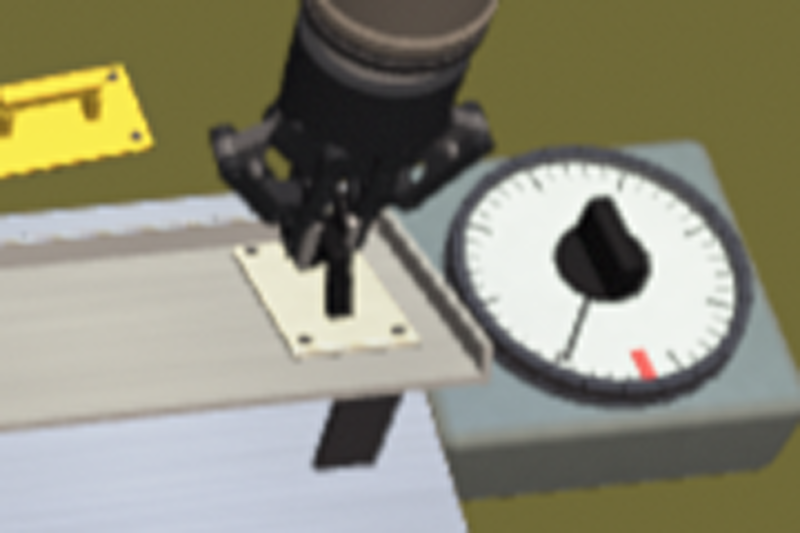

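```bash
python3 -m jog '[[[-0.1,0.15,0],0,0.9],[[-0.1,0.3,0],0,0.9],[[-0.1,0.3,0],0,0.9]]'
python3 -m jog '[[[-0.1,0.15,0],0,0.9],[[-0.1,0.3,0],0,0.9],[[-0.1,0.3,0],0,0.9]]'
python3 d.py 0.597 0.2495 0.156 -0.005
python3 - <<'E'
from h import *
s=cam("scene");cv2.imwrite("pics/k6.png",cv2.resize(s["image"][200:320,370:550],(800,533),interpolation=cv2.INTER_CUBIC))
E
```

```text
clock: 29.6
tcp_pos: [0.5959, 0.2511, 0.305]
orientation: [-1.571, 0.004, -0.004]
contact_force: [-3.1, 0.6, 4.8]
grip_width: 0.0115
clock: 29.98
tcp_pos: [0.5951, 0.2511, 0.3026]
orientation: [-1.57, 0.003, -0.004]
contact_force: [-3.9, -0.3, 8.5]
grip_width: 0.0115
clock 29.98 grasp [0.5952 0.2512 0.1476] zyaw -0.005 shift cm [ 0.18 -0.84 -0.17] twist 0.0 F [-3.9 -0.3  8.5] w 0.0115 j7 1.17
```

View pics/k6.png

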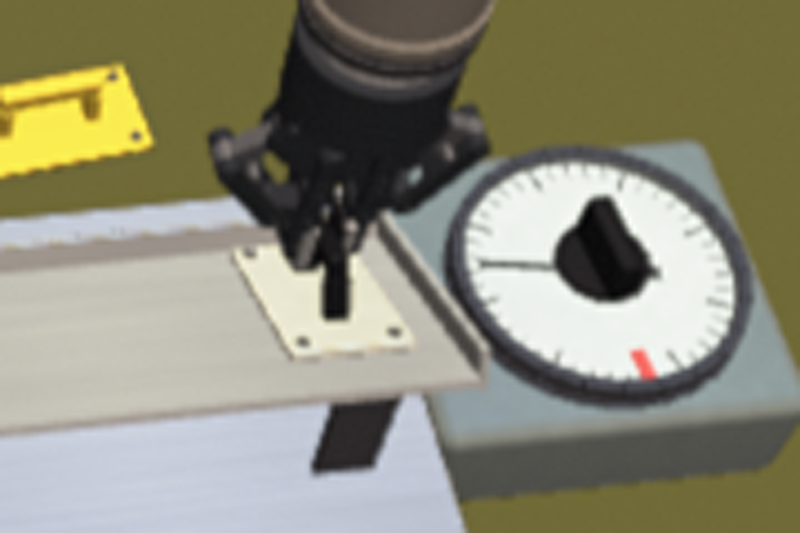

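The force climbs and the cover is flat, so I'll ease off 3 mm, open and lift.

```bash
python3 -m jog '[[[0.2,-0.3,0],0,0.9],[[0.2,-0.3,0],0,0.9],[[0.2,-0.3,0],0,0.5],[[0.2,-0.3,0],0,0.2],[[0.2,-0.3,0],0,0.2],[[0.2,-0.3,0],0,0.2],[[0.2,-0.3,0],0,0.2],[[0.2,-2,0],0,0.2],[[0.2,-6,0],0,0.2],[[0.2,-11,0],0,0.2]]'
python3 -m jog '[[[-3,-3,-6],0,0.2],[[-6,-3,-12],0,0.2],[[-9,-3,-18],0,0.2],[[-11,-3,-24],0,0.2],[[-12,-3,-30],0,0.2],[[-12,-3,-30],0,0.2]]'
python3 - <<'E'
from h import *
s=cam("scene");f=cam("top")
a=cv2.resize(s["image"][200:320,350:550],(400,240),interpolation=cv2.INTER_CUBIC)
b=cv2.resize(f["image"][150:240,130:330],(800,360),interpolation=cv2.INTER_CUBIC)
a=cv2.resize(s["image"][230:310,350:550],(800,320),interpolation=cv2.INTER_CUBIC)[:240]
cv2.imwrite("pics/k7.png",np.vstack([a,b]))
E
python3 d.py 0.4687 -0.1227 0.25 0.178
```

```text
clock: 31.28
tcp_pos: [0.5967, 0.2508, 0.4132]
orientation: [-1.571, 0.005, -0.003]
contact_force: [0.8, -0.1, 0.8]
grip_width: 0.0339
clock: 32.02
tcp_pos: [0.4742, -0.0528, 0.4432]
orientation: [-1.571, 0.007, -0.01]
contact_force: [0.5, 0.3, -0.2]
grip_width: 0.0343
clock 32.12 grasp [ 0.4754 -0.0505  0.2878] zyaw -0.009 shift cm [-0.61  3.78 -7.23] twist -0.187 F [ 0.6  0.4 -0.4] w 0.0343 j7 1.58
```

View pics/k7.png

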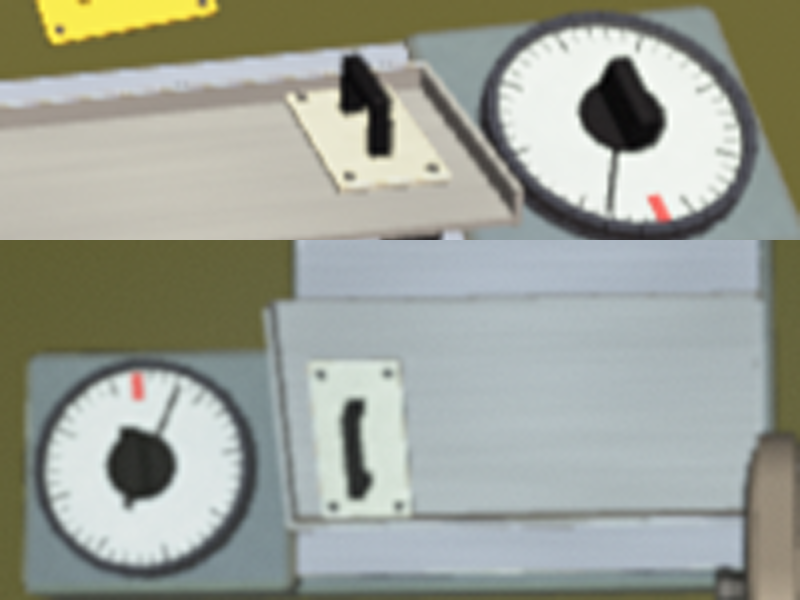

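Cover 1 lies flat against the lip at the left end. I'll re-check the bench covers and take the near-left one.

```bash
cat > cv.py <<'E'
from h import *
f,res=covers("cv")
for r in res:
    if r[0][1]<-.02 and r[5]>300: print(r[0].round(4),r[1].round(3),r[2].round(3),r[3].round(3),r[4].round(0))
E
python3 -m jog '[[[-0.6,0,-7.2],-0.187,-0.4],[[-0.6,0,-7.2],-0.187,-0.4],[[-0.6,0,-7.2],-0.187,-0.4]]'
python3 cv.py; python3 d.py 0.4687 -0.1227 0.036 0.178
```

```text
clock: 32.5
tcp_pos: [0.4698, -0.12, 0.442]
orientation: [-1.566, -0.143, 0.142]
contact_force: [0.2, 0.4, -0.2]
grip_width: 0.0599
[ 0.787  -0.1542] 1.549 0.058 0.056 [366. 141.]
[ 0.5988 -0.266 ] 0.281 0.11 0.058 [408. 200.]
clock 32.55 grasp [ 0.47   -0.1188  0.2869] zyaw 0.183 shift cm [-0.21 25.09 -0.37] twist 0.005 F [ 0.5  1.3 -0.6] w 0.0600 j7 1.93
```

View pics/cv.png

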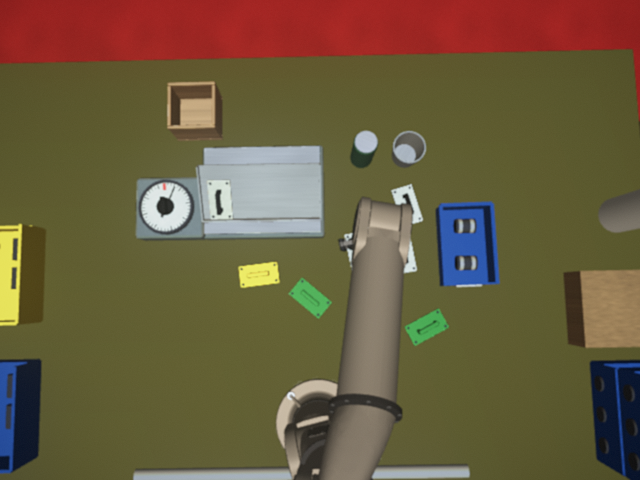

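The arm hides the near covers from the top camera, so I'll check with the scene view.

Run:
```python
from h import *
s=cam("scene");im=s["image"].copy()
for a,x,y in((0.178,.4687,-.1227),(.16,.4606,-.2481),(.281,.5986,-.2655)):
    for i in(-1,1):
        for j in(-1,1):
            c,sn=np.cos(a),np.sin(a);p=proj(s,(x+i*.055*c-j*.03*sn,y+i*.055*sn+j*.03*c,.005));cv2.circle(im,(round(p[0]),round(p[1])),1,(0,0,255),-1)
cv2.imwrite("pics/k8.png",cv2.resize(im[200:350,180:320],(560,600)))
```

```text
(no output)
```

View pics/k8.png

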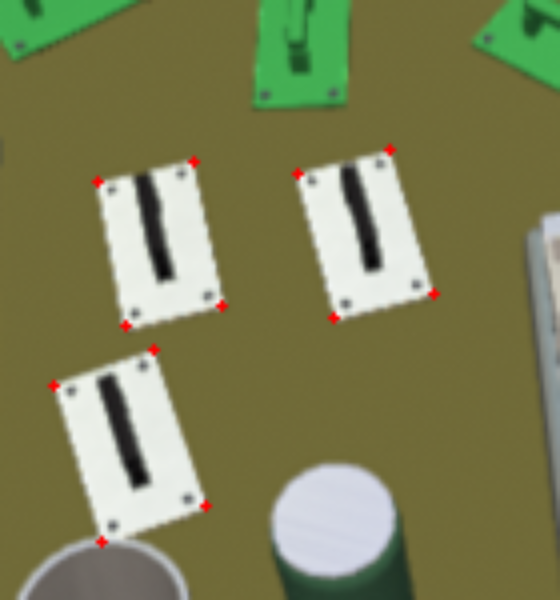

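The predicted corners (red) sit on all three bench covers, so none has moved. I'll descend on the near-left one.

```bash
python3 -m jog '[[[-0.2,5,-0.3],0.005,-0.4],[[-0.2,11,-0.3],0.005,-0.4],[[-0.2,16,-0.3],0.005,-0.4],[[-0.2,21,-0.3],0.005,-0.4],[[-0.2,21,-0.3],0.005,-0.4]]'
python3 d.py 0.4687 -0.1227 0.036 0.178
```

```text
clock: 33.22
tcp_pos: [0.4668, -0.1215, 0.2289]
orientation: [-1.564, -0.135, 0.147]
contact_force: [-0.7, 0.0, 0.5]
grip_width: 0.0598
clock 33.23 grasp [ 0.4656 -0.1213  0.0739] zyaw 0.180 shift cm [ 0.31  3.79 -0.2 ] twist 0.002 F [-0.7  0.   0.5] w 0.0598 j7 2.11
```

```bash
python3 -m jog '[[[0.2,2,-0.1],0,-0.4],[[0.2,3.7,-0.1],0,-0.4],[[0.2,3.7,-0.1],0,-0.4],[[0.2,3.7,-0.1],0,0.5],[[0.2,3.7,-0.1],0,0.9],[[0.2,3.7,-0.1],0,0.9],[[0.2,3.7,-0.1],0,0.9]]' 20
python3 d.py 0.4687 -0.1227 0.036 0.178
python3 -m jog '[[[0,-3,0],0,0.9],[[0,-8,0],0,0.9],[[0,-13,0],0,0.9],[[0,-18,0],0,0.9],[[0,-22,0],0,0.9],[[0,-22,0],0,0.9],[[0,-22,0],0,0.9]]'
python3 d.py 0.618 0.178 0.26 -0.005
```

```text
clock: 34.1
tcp_pos: [0.4701, -0.1243, 0.1953]
orientation: [-1.566, -0.14, 0.138]
contact_force: [-1.7, 0.9, 7.0]
grip_width: 0.0113
clock 34.10 grasp [ 0.4702 -0.1243  0.0403] zyaw 0.177 shift cm [-0.12  0.43  0.18] twist -0.001 F [-1.7  0.9  7. ] w 0.0113 j7 2.15
clock: 34.98
tcp_pos: [0.4692, -0.1242, 0.4136]
orientation: [-1.566, -0.138, 0.141]
contact_force: [-0.6, 0.4, -3.6]
grip_width: 0.0115
clock 34.98 grasp [ 0.4689 -0.1241  0.2586] zyaw 0.177 shift cm [20.   -0.15 27.11] twist 0.182 F [-0.6  0.4 -3.6] w 0.0115 j7 1.96
```

```bash
python3 -m jog '[[[20,0,27.1],0.182,0.9],[[20,0,27.1],0.182,0.9],[[20,0,27.1],0.182,0.9],[[20,0,27.1],0.182,0.9],[[20,0,27.1],0.182,0.9],[[20,0,27.1],0.182,0.9],[[20,0,27.1],0.182,0.9],[[20,0,27.1],0.182,0.9],[[20,0,27.1],0.182,0.9]]'
python3 d.py 0.617 0.1775 0.21 -0.005
python3 - <<'E'
from h import *
s=cam("scene");cv2.imwrite("pics/k9.png",cv2.resize(s["image"][170:350,300:570],(800,533),interpolation=cv2.INTER_CUBIC))
E
```

```text
clock: 36.1
tcp_pos: [0.6188, 0.1759, 0.414]
orientation: [-1.572, 0.007, -0.005]
contact_force: [-0.5, 0.2, -2.6]
grip_width: 0.0113
clock 36.10 grasp [0.6186 0.1757 0.259 ] zyaw -0.007 shift cm [-0.15  4.9   0.18] twist -0.002 F [-0.5  0.2 -2.6] w 0.0113 j7 1.31
```

View pics/k9.png

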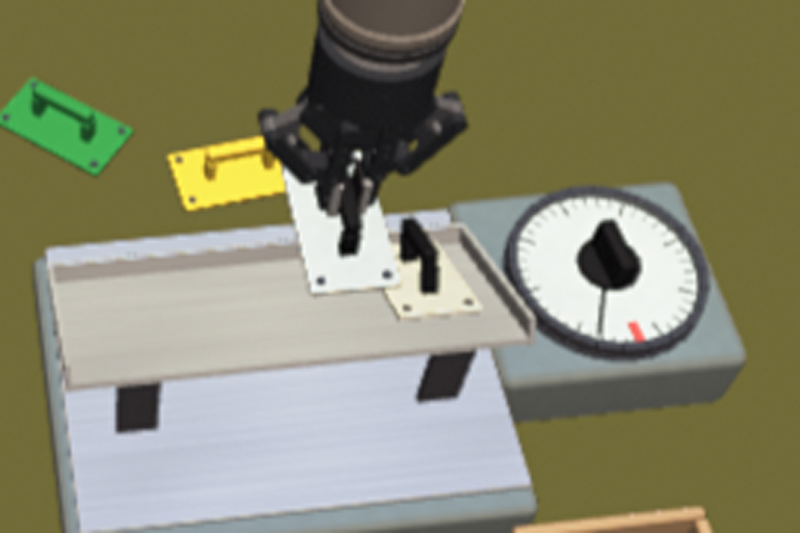

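Cover 2 hangs over the second slot clear of cover 1. I'll lower it along the same path.

```bash
python3 -m jog '[[[-0.2,3,0.2],0,0.9],[[-0.2,5.2,0.2],0,0.9],[[-0.2,5.8,0.2],0,0.9],[[-0.3,6.3,0.1],0,0.9],[[-0.5,6.8,0.1],0,0.9],[[-0.8,7.3,0.1],0,0.9],[[-1.0,7.8,0.1],0,0.9],[[-1.2,8.3,0],0,0.9],[[-1.5,8.8,0],0,0.9],[[-1.5,8.8,0],0,0.9]]'
python3 d.py 0.597 0.1775 0.156 -0.005
```

```text
clock: 37.4
tcp_pos: [0.6036, 0.1778, 0.3262]
orientation: [-1.571, 0.004, -0.003]
contact_force: [-2.7, 0.8, 0.6]
grip_width: 0.0114
clock 37.40 grasp [0.6035 0.1778 0.1712] zyaw -0.005 shift cm [-0.65  1.52 -0.03] twist 0.0 F [-2.7  0.8  0.6] w 0.0114 j7 1.32
```

```bash
python3 -m jog '[[[-0.3,0.5,0],0,0.9],[[-0.5,1.0,0],0,0.9],[[-0.7,1.5,0],0,0.9],[[-0.7,1.7,0],0,0.9],[[-0.7,1.7,0],0,0.9]]'
python3 -m jog '[[[0,0.15,0],0,0.9],[[0,0.3,0],0,0.9],[[0,0.3,0],0,0.9]]'
python3 d.py 0.597 0.1775 0.156 -0.005
python3 - <<'E'
from h import *
s=cam("scene");cv2.imwrite("pics/l1.png",cv2.resize(s["image"][200:320,370:550],(800,533),interpolation=cv2.INTER_CUBIC))
E
```

```text
clock: 38.02
tcp_pos: [0.5966, 0.1776, 0.3092]
orientation: [-1.571, 0.005, -0.003]
contact_force: [-3.3, -1.1, 0.1]
grip_width: 0.0116
clock: 38.4
tcp_pos: [0.5966, 0.1776, 0.3066]
orientation: [-1.571, 0.005, -0.003]
contact_force: [-5.2, -1.0, 4.3]
grip_width: 0.0115
clock 38.40 grasp [0.5964 0.1776 0.1516] zyaw -0.005 shift cm [ 0.06 -0.44 -0.01] twist 0.0 F [-5.2 -1.   4.3] w 0.0115 j7 1.32
```

View pics/l1.png

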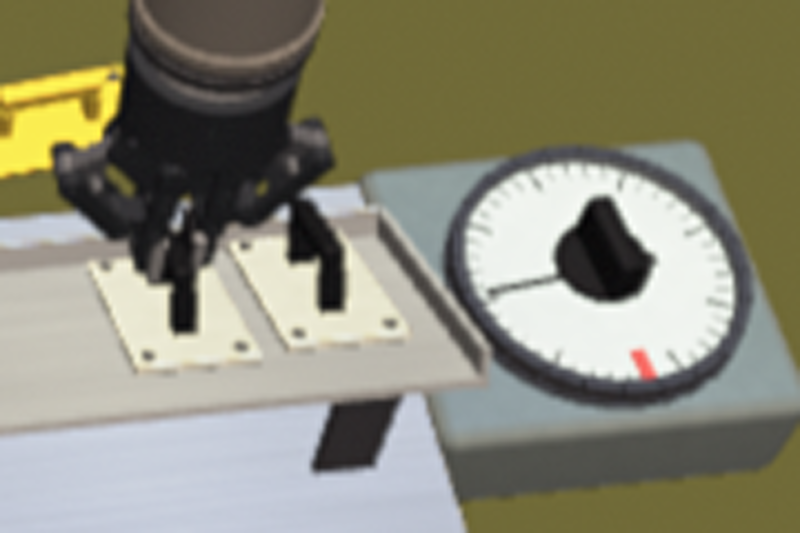

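Cover 2 is flat and the force has risen, so I'll ease off and release.

```bash
python3 -m jog '[[[0.1,-0.2,0],0,0.9],[[0.1,-0.2,0],0,0.9],[[0.1,-0.2,0],0,0.5],[[0.1,-0.2,0],0,0.2],[[0.1,-0.2,0],0,0.2],[[0.1,-0.2,0],0,0.2],[[0.1,-0.2,0],0,0.2],[[0.1,-2,0],0,0.2],[[0.1,-6,0],0,0.2],[[0.1,-11,0],0,0.2]]'
python3 -m jog '[[[-3,-3,-6],0,0.2],[[-6,-3,-12],0,0.2],[[-9,-3,-18],0,0.2],[[-11,-3,-24],0,0.2],[[-12,-3,-30],0,0.2],[[-12,-3,-36],0,-0.4],[[-12,-3,-36],0,-0.4]]'
python3 - <<'E'
from h import *
s=cam("scene");f=cam("top")
b=cv2.resize(f["image"][150:240,130:330],(800,360),interpolation=cv2.INTER_CUBIC)
a=cv2.resize(s["image"][230:310,350:550],(800,320),interpolation=cv2.INTER_CUBIC)[:240]
cv2.imwrite("pics/l2.png",np.vstack([a,b]))
im=s["image"].copy()
for a,x,y in((.16,.4606,-.2481),(.281,.5986,-.2655)):
    for i in(-1,1):
        for j in(-1,1):
            c,sn=np.cos(a),np.sin(a);p=proj(s,(x+i*.055*c-j*.03*sn,y+i*.055*sn+j*.03*c,.005));cv2.circle(im,(round(p[0]),round(p[1])),1,(0,0,255),-1)
cv2.imwrite("pics/l3.png",cv2.resize(im[200:350,180:320],(560,600)))
E
python3 d.py 0.4606 -0.2481 0.25 0.16
```

```text
clock: 39.7
tcp_pos: [0.5977, 0.1776, 0.4184]
orientation: [-1.571, 0.005, -0.003]
contact_force: [-0.2, 0.5, 0.4]
grip_width: 0.0343
clock: 40.58
tcp_pos: [0.4748, -0.1863, 0.4484]
orientation: [-1.572, 0.008, -0.011]
contact_force: [0.1, 0.9, 0.3]
grip_width: 0.0598
clock 40.67 grasp [ 0.476  -0.1836  0.2927] zyaw -0.009 shift cm [-1.49  4.27 -6.47] twist -0.169 F [ 0.1  0.5 -0.1] w 0.0597 j7 1.91
```

View pics/l2.png

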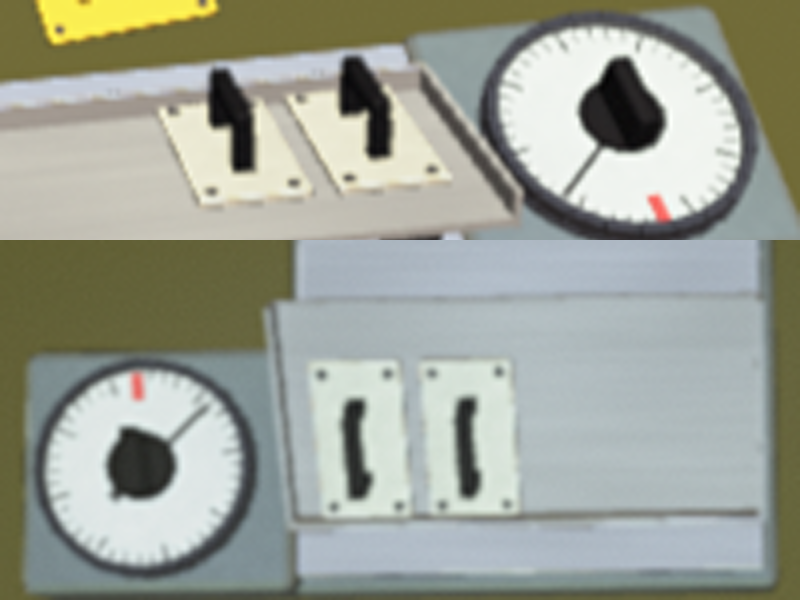

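View pics/l3.png

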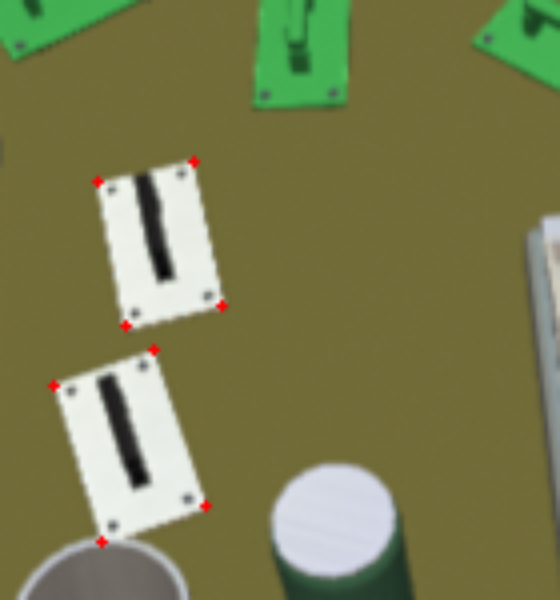

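Covers 1 and 2 lie against the lip side by side, and the two left on the bench have not moved. Next is the near-right cover.

```bash
python3 -m jog '[[[-1.5,0,-6.5],-0.169,-0.4],[[-1.5,0,-6.5],-0.169,-0.4],[[-1.5,5,-6.5],-0.169,-0.4],[[-1.5,10,-6.5],-0.169,-0.4],[[-1.5,15,-6.5],-0.169,-0.4],[[-1.5,20,-6.5],-0.169,-0.4],[[-1.5,21,-6.5],-0.169,-0.4],[[-1.5,21,-6.5],-0.169,-0.4]]'
python3 d.py 0.4606 -0.2481 0.036 0.16
```

```text
clock: 41.68
tcp_pos: [0.4618, -0.2458, 0.2373]
orientation: [-1.566, -0.13, 0.13]
contact_force: [0.1, 0.4, -0.7]
grip_width: 0.0601
clock 41.67 grasp [ 0.4618 -0.2457  0.0823] zyaw 0.166 shift cm [-0.16  4.63 -0.22] twist 0.006 F [ 0.1  0.4 -0.7] w 0.0601 j7 2.42
```

```bash
python3 -m jog '[[[-0.1,2,-0.2],0.006,-0.4],[[-0.1,4.5,-0.2],0.006,-0.4],[[-0.1,4.6,-0.2],0.006,-0.4],[[-0.1,4.6,-0.2],0.006,0.5],[[-0.1,4.6,-0.2],0.006,0.9],[[-0.1,4.6,-0.2],0.006,0.9],[[-0.1,4.6,-0.2],0.006,0.9]]' 20
python3 d.py 0.4606 -0.2481 0.036 0.16
python3 -m jog '[[[0,-3,0],0,0.9],[[0,-8,0],0,0.9],[[0,-13,0],0,0.9],[[0,-18,0],0,0.9],[[0,-22,0],0,0.9],[[0,-22,0],0,0.9],[[0,-22,0],0,0.9]]'
python3 d.py 0.618 0.1055 0.26 -0.005
```

```text
clock: 42.55
tcp_pos: [0.4607, -0.2489, 0.1917]
orientation: [-1.567, -0.126, 0.123]
contact_force: [-1.0, 0.4, 7.8]
grip_width: 0.0112
clock 42.55 grasp [ 0.461  -0.2489  0.0367] zyaw 0.158 shift cm [-0.02  0.07  0.08] twist -0.002 F [-1.   0.4  7.8] w 0.0112 j7 2.47
clock: 43.42
tcp_pos: [0.4597, -0.2483, 0.4097]
orientation: [-1.566, -0.123, 0.126]
contact_force: [-0.4, -0.8, -3.0]
grip_width: 0.0117
clock 43.42 grasp [ 0.4595 -0.2481  0.2547] zyaw 0.158 shift cm [21.23 -0.52 32.42] twist 0.163 F [-0.4 -0.8 -3. ] w 0.0117 j7 2.26
```

```bash
python3 -m jog '[[[21.2,-0.5,32.4],0.163,0.9],[[21.2,-0.5,32.4],0.163,0.9],[[21.2,-0.5,32.4],0.163,0.9],[[21.2,-0.5,32.4],0.163,0.9],[[21.2,-0.5,32.4],0.163,0.9],[[21.2,-0.5,32.4],0.163,0.9],[[21.2,-0.5,32.4],0.163,0.9],[[21.2,-0.5,32.4],0.163,0.9],[[21.2,-0.5,32.4],0.163,0.9],[[21.2,-0.5,32.4],0.163,0.9]]'
python3 d.py 0.617 0.1055 0.195 -0.005
python3 - <<'E'
from h import *
s=cam("scene");cv2.imwrite("pics/m1.png",cv2.resize(s["image"][170:350,300:570],(800,533),interpolation=cv2.INTER_CUBIC))
E
```

```text
clock: 44.68
tcp_pos: [0.6183, 0.1024, 0.4156]
orientation: [-1.571, 0.007, -0.006]
contact_force: [0.6, -0.6, -2.6]
grip_width: 0.0116
clock 44.67 grasp [0.6182 0.1023 0.2606] zyaw -0.008 shift cm [-0.12  6.56  0.32] twist -0.003 F [ 0.6 -0.6 -2.6] w 0.0116 j7 1.47
```

View pics/m1.png

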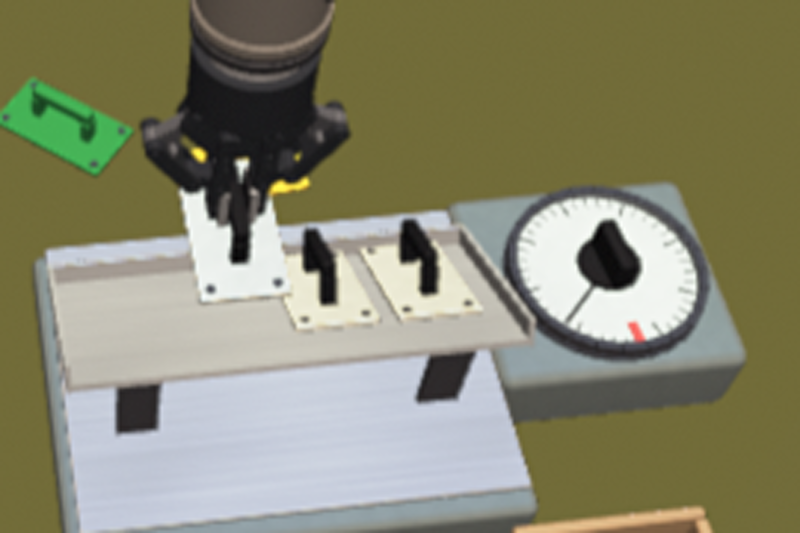

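Cover 3 is over the third slot. I'll lower it the same way.

```bash
python3 -m jog '[[[-0.1,3,0.3],0,0.9],[[-0.1,5.5,0.3],0,0.9],[[-0.1,6.4,0.3],0,0.9],[[-0.1,6.9,0.2],0,0.9],[[-0.3,7.4,0.2],0,0.9],[[-0.6,7.9,0.1],0,0.9],[[-0.9,8.4,0.1],0,0.9],[[-1.2,8.9,0.1],0,0.9],[[-1.5,9.3,0.1],0,0.9],[[-1.5,9.3,0.1],0,0.9]]'
python3 d.py 0.597 0.1055 0.154 -0.005
```

```text
clock: 45.98
tcp_pos: [0.603, 0.1057, 0.3222]
orientation: [-1.571, 0.005, -0.002]
contact_force: [-2.7, 0.5, 0.3]
grip_width: 0.0116
clock 45.98 grasp [0.6027 0.1057 0.1672] zyaw -0.005 shift cm [-0.57  1.32 -0.02] twist 0.0 F [-2.7  0.5  0.3] w 0.0116 j7 1.50
```

```bash
python3 -m jog '[[[-0.2,0.5,0],0,0.9],[[-0.4,1.0,0],0,0.9],[[-0.6,1.3,0],0,0.9],[[-0.6,1.6,0],0,0.9],[[-0.6,1.6,0],0,0.9]]'
python3 -m jog '[[[0,0.15,0],0,0.9],[[0,0.3,0],0,0.9],[[0,0.3,0],0,0.9]]'
python3 d.py 0.597 0.1055 0.156 -0.005
python3 - <<'E'
from h import *
s=cam("scene");cv2.imwrite("pics/m2.png",cv2.resize(s["image"][200:320,350:530],(800,533),interpolation=cv2.INTER_CUBIC))
E
```

```text
clock: 46.6
tcp_pos: [0.5973, 0.1057, 0.3063]
orientation: [-1.571, 0.005, -0.003]
contact_force: [-3.6, 0.2, 1.1]
grip_width: 0.0114
clock: 46.98
tcp_pos: [0.5973, 0.1057, 0.3034]
orientation: [-1.571, 0.005, -0.003]
contact_force: [-4.6, -0.8, 0.8]
grip_width: 0.0116
clock 46.98 grasp [0.5971 0.1057 0.1484] zyaw -0.005 shift cm [-0.01 -0.76 -0.02] twist 0.0 F [-4.6 -0.8  0.8] w 0.0116 j7 1.50
```

View pics/m2.png

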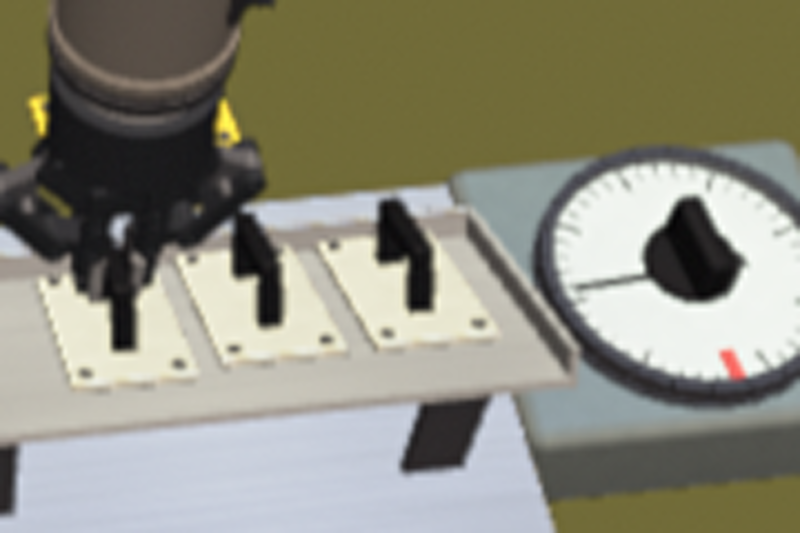

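Nearly flat, but the vertical force is not up yet, so I'll go 3 mm more.

```bash
python3 -m jog '[[[0,0.15,0],0,0.9],[[0,0.3,0],0,0.9],[[0,0.3,0],0,0.9]]'
```

```text
clock: 47.4
tcp_pos: [0.5974, 0.1057, 0.301]
orientation: [-1.571, 0.005, -0.003]
contact_force: [-6.7, 0.2, 5.3]
grip_width: 0.0114
```

```bash
python3 -m jog '[[[0.1,-0.2,0],0,0.9],[[0.1,-0.2,0],0,0.9],[[0.1,-0.2,0],0,0.5],[[0.1,-0.2,0],0,0.2],[[0.1,-0.2,0],0,0.2],[[0.1,-0.2,0],0,0.2],[[0.1,-0.2,0],0,0.2],[[0.1,-2,0],0,0.2],[[0.1,-6,0],0,0.2],[[0.1,-11,0],0,0.2]]'
python3 -m jog '[[[-2,-3,-6],0,0.2],[[-4,-3,-12],0,0.2],[[-6,-3,-18],0,0.2],[[-6,-3,-24],0,0.2],[[-6,-3,-30],0,-0.4],[[-6,-3,-30],0,-0.4]]'
python3 - <<'E'
from h import *
s=cam("scene");f=cam("top","m3t")
b=cv2.resize(f["image"][150:240,130:330],(800,360),interpolation=cv2.INTER_CUBIC)
a=cv2.resize(s["image"][230:310,350:550],(800,320),interpolation=cv2.INTER_CUBIC)[:240]
cv2.imwrite("pics/m3.png",np.vstack([a,b]))
im=s["image"].copy()
for a,x,y in((.281,.5986,-.2655),):
    for i in(-1,1):
        for j in(-1,1):
            c,sn=np.cos(a),np.sin(a);p=proj(s,(x+i*.055*c-j*.03*sn,y+i*.055*sn+j*.03*c,.005));cv2.circle(im,(round(p[0]),round(p[1])),1,(0,0,255),-1)
cv2.imwrite("pics/m4.png",cv2.resize(im[150:400,100:340],(576,600)))
E
python3 d.py 0.5986 -0.2655 0.25 0.281
```

```text
clock: 48.65
tcp_pos: [0.5983, 0.1056, 0.4124]
orientation: [-1.571, 0.005, -0.003]
contact_force: [0.2, 0.6, 0.7]
grip_width: 0.0339
clock: 49.4
tcp_pos: [0.5354, -0.2, 0.4425]
orientation: [-1.574, 0.01, -0.013]
contact_force: [0.6, 1.3, 0.0]
grip_width: 0.0599
clock 49.50 grasp [ 0.537  -0.1949  0.2866] zyaw -0.007 shift cm [ 6.2   3.67 -7.02] twist -0.288 F [ 0.3  1.3 -0.7] w 0.0598 j7 1.98
```

View pics/m3.png

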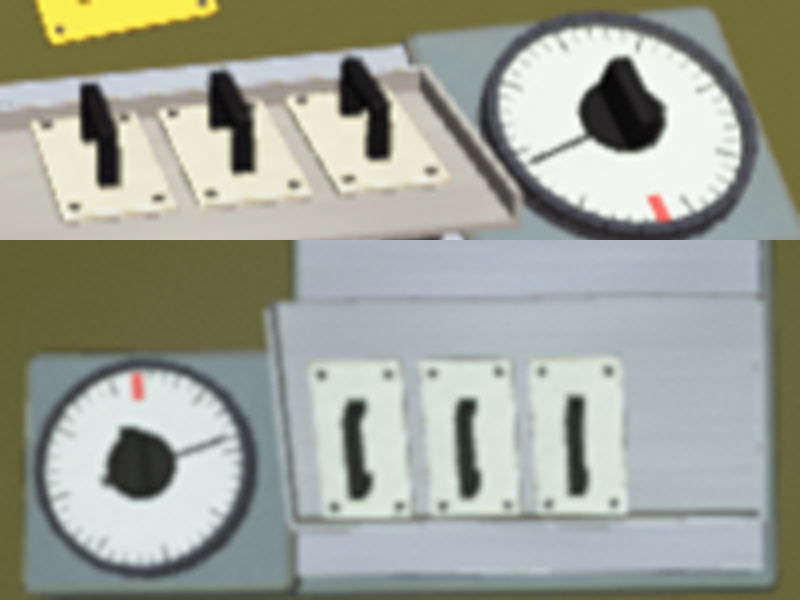

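View pics/m4.png

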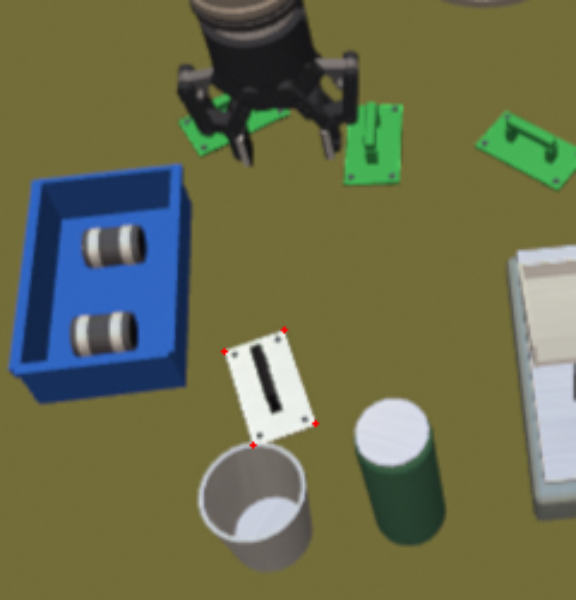

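Three covers are seated, and the last bench cover is where measured, just short of the cup. I'll go for it.

```bash
python3 - <<'E'
from h import *
f=cam("top");print(onz(f,409,148,.095),onz(f,364,142,.17))
E
python3 -m jog '[[[6.2,0,-7],-0.288,-0.4],[[6.2,0,-7],-0.288,-0.4],[[6.2,3,-7],-0.288,-0.4],[[6.2,9,-7],-0.288,-0.4],[[6.2,15,-7],-0.288,-0.4],[[6.2,20,-7],-0.288,-0.4],[[6.2,20.5,-7],-0.288,-0.4],[[6.2,20.5,-7],-0.288,-0.4]]'
python3 d.py 0.5986 -0.2655 0.036 0.281
```

```text
[ 0.74105676 -0.26205224  0.095     ] [ 0.73947367 -0.1329084   0.17      ]
clock: 50.55
tcp_pos: [0.5999, -0.2635, 0.2372]
orientation: [-1.56, -0.225, 0.222]
contact_force: [0.8, -0.8, 0.2]
grip_width: 0.0597
clock 50.55 grasp [ 0.6001 -0.2635  0.0822] zyaw 0.285 shift cm [-0.21  4.62 -0.15] twist 0.004 F [ 0.8 -0.8  0.2] w 0.0597 j7 2.47
```

```bash
python3 -m jog '[[[-0.1,2,-0.1],0.004,-0.4],[[-0.1,4.5,-0.1],0.004,-0.4],[[-0.1,4.6,-0.1],0.004,-0.4],[[-0.1,4.6,-0.1],0.004,0.5],[[-0.1,4.6,-0.1],0.004,0.9],[[-0.1,4.6,-0.1],0.004,0.9],[[-0.1,4.6,-0.1],0.004,0.9]]' 20
python3 d.py 0.5986 -0.2655 0.036 0.281
python3 -m jog '[[[0,-3,0],0,0.9],[[0,-8,0],0,0.9],[[0,-13,0],0,0.9],[[0,-18,0],0,0.9],[[0,-22,0],0,0.9],[[0,-22,0],0,0.9],[[0,-22,0],0,0.9]]'
python3 d.py 0.618 0.0335 0.26 -0.005
```

```text
clock: 51.42
tcp_pos: [0.5985, -0.2658, 0.1907]
orientation: [-1.56, -0.22, 0.218]
contact_force: [-1.6, -0.4, 4.6]
grip_width: 0.0114
clock 51.42 grasp [ 0.5988 -0.2659  0.0357] zyaw 0.279 shift cm [-0.01 -0.03  0.05] twist -0.002 F [-1.6 -0.4  4.6] w 0.0114 j7 2.50
clock: 52.3
tcp_pos: [0.5977, -0.265, 0.4082]
orientation: [-1.558, -0.218, 0.221]
contact_force: [-0.5, 0.6, -2.7]
grip_width: 0.0114
clock 52.30 grasp [ 0.5973 -0.2648  0.2532] zyaw 0.279 shift cm [10.22 -0.65 28.11] twist 0.284 F [-0.5  0.6 -2.7] w 0.0114 j7 2.39
```

```bash
python3 -m jog '[[[10.2,-0.6,28.1],0.284,0.9],[[10.2,-0.6,28.1],0.284,0.9],[[10.2,-0.6,28.1],0.284,0.9],[[10.2,-0.6,28.1],0.284,0.9],[[10.2,-0.6,28.1],0.284,0.9],[[10.2,-0.6,28.1],0.284,0.9],[[10.2,-0.6,28.1],0.284,0.9],[[10.2,-0.6,28.1],0.284,0.9]]'
python3 d.py 0.617 0.0335 0.195 -0.005
python3 - <<'E'
from h import *
s=cam("scene");cv2.imwrite("pics/n1.png",cv2.resize(s["image"][170:350,300:570],(800,533),interpolation=cv2.INTER_CUBIC))
E
```

```text
clock: 53.3
tcp_pos: [0.6185, 0.0309, 0.4149]
orientation: [-1.572, 0.007, -0.005]
contact_force: [-0.5, 0.5, -1.9]
grip_width: 0.0115
clock 53.30 grasp [0.6182 0.0307 0.2599] zyaw -0.008 shift cm [-0.12  6.49  0.28] twist -0.003 F [-0.5  0.5 -1.9] w 0.0115 j7 1.62
```

View pics/n1.png

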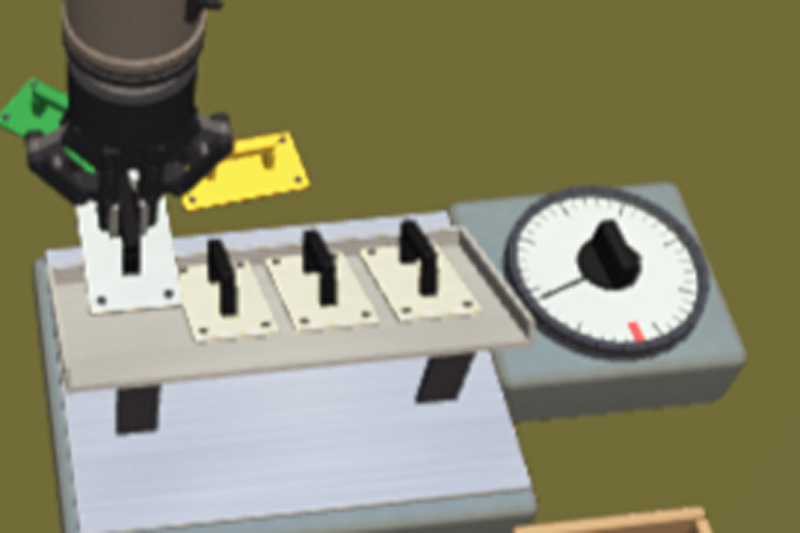

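Cover 4 is over the last slot, clear of the right rail and of cover 3. I'll lower it.

```bash
python3 -m jog '[[[-0.1,3,0.2],0,0.9],[[-0.1,5.5,0.2],0,0.9],[[-0.1,6.6,0.2],0,0.9],[[-0.1,7.1,0.2],0,0.9],[[-0.3,7.6,0.1],0,0.9],[[-0.6,8.1,0.1],0,0.9],[[-0.9,8.6,0.1],0,0.9],[[-1.2,9.1,0.1],0,0.9],[[-1.5,9.4,0.1],0,0.9],[[-1.5,9.4,0.1],0,0.9]]'
python3 d.py 0.597 0.0335 0.152 -0.005
```

```text
clock: 54.6
tcp_pos: [0.6032, 0.0338, 0.3213]
orientation: [-1.571, 0.005, -0.002]
contact_force: [-3.1, 0.0, 2.2]
grip_width: 0.0115
clock 54.60 grasp [0.603  0.0338 0.1663] zyaw -0.005 shift cm [-0.59  1.43 -0.04] twist 0.0 F [-3.1  0.   2.2] w 0.0115 j7 1.67
```

```bash
python3 -m jog '[[[-0.2,0.5,0],0,0.9],[[-0.4,1.0,0],0,0.9],[[-0.6,1.4,0],0,0.9],[[-0.6,1.7,0],0,0.9],[[-0.6,1.7,0],0,0.9]]'
python3 -m jog '[[[0,0.15,0],0,0.9],[[0,0.3,0],0,0.9],[[0,0.3,0],0,0.9]]'
python3 d.py 0.597 0.0335 0.152 -0.005
python3 - <<'E'
from h import *
s=cam("scene");cv2.imwrite("pics/n2.png",cv2.resize(s["image"][210:310,310:550],(800,333),interpolation=cv2.INTER_CUBIC))
E
```

```text
clock: 55.22
tcp_pos: [0.5974, 0.0338, 0.3042]
orientation: [-1.571, 0.005, -0.003]
contact_force: [-3.4, 1.3, 2.1]
grip_width: 0.0114
clock: 55.6
tcp_pos: [0.5974, 0.0338, 0.3014]
orientation: [-1.571, 0.005, -0.003]
contact_force: [-5.7, -0.3, 2.5]
grip_width: 0.0116
clock 55.60 grasp [0.5972 0.0338 0.1464] zyaw -0.005 shift cm [-0.02 -0.56 -0.03] twist 0.0 F [-5.7 -0.3  2.5] w 0.0116 j7 1.68
```

View pics/n2.png

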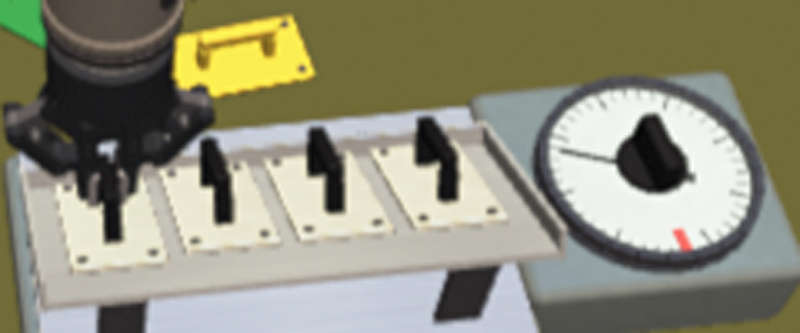

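Almost flat. I'll press the last 2–3 mm as before, then ease off and release.

```bash
python3 -m jog '[[[0,0.15,0],0,0.9],[[0,0.25,0],0,0.9],[[0,0.25,0],0,0.9]]'
python3 -m jog '[[[0.1,-0.2,0],0,0.9],[[0.1,-0.2,0],0,0.9],[[0.1,-0.2,0],0,0.5],[[0.1,-0.2,0],0,0.2],[[0.1,-0.2,0],0,0.2],[[0.1,-0.2,0],0,0.2],[[0.1,-0.2,0],0,0.2],[[0.1,-2,0],0,0.2],[[0.1,-6,0],0,0.2],[[0.1,-11,0],0,0.2]]'
python3 -m jog '[[[-2,-3,-6],0,0.2],[[-4,-3,-12],0,0.2],[[-6,-3,-18],0,0.2],[[-6,-3,-24],0,0.2],[[-6,-3,-30],0,-0.4],[[-6,-3,-30],0,-0.4],[[-6,-3,-30],0,-0.4],[[-6,-3,-30],0,-0.4]]'
python3 - <<'E'
from h import *
s=cam("scene","n4");f=cam("top","n4t")
b=cv2.resize(f["image"][150:240,130:330],(800,360),interpolation=cv2.INTER_CUBIC)
a=cv2.resize(s["image"][230:302,310:550],(800,240),interpolation=cv2.INTER_CUBIC)
cv2.imwrite("pics/n3.png",np.vstack([a,b]))
# covers on the cradle: plate colour blobs
im=f["image"].astype(int)
E
```

```text
clock: 56.02
tcp_pos: [0.5976, 0.0337, 0.2994]
orientation: [-1.571, 0.004, -0.003]
contact_force: [-6.1, 0.6, 5.4]
grip_width: 0.0118
clock: 57.28
tcp_pos: [0.5985, 0.0337, 0.4109]
orientation: [-1.571, 0.005, -0.003]
contact_force: [0.2, 0.2, 0.3]
grip_width: 0.0345
clock: 58.28
tcp_pos: [0.5379, -0.2641, 0.4394]
orientation: [-1.57, 0.001, -0.002]
contact_force: [1.0, 0.6, 0.0]
grip_width: 0.0601
```

View pics/n3.png

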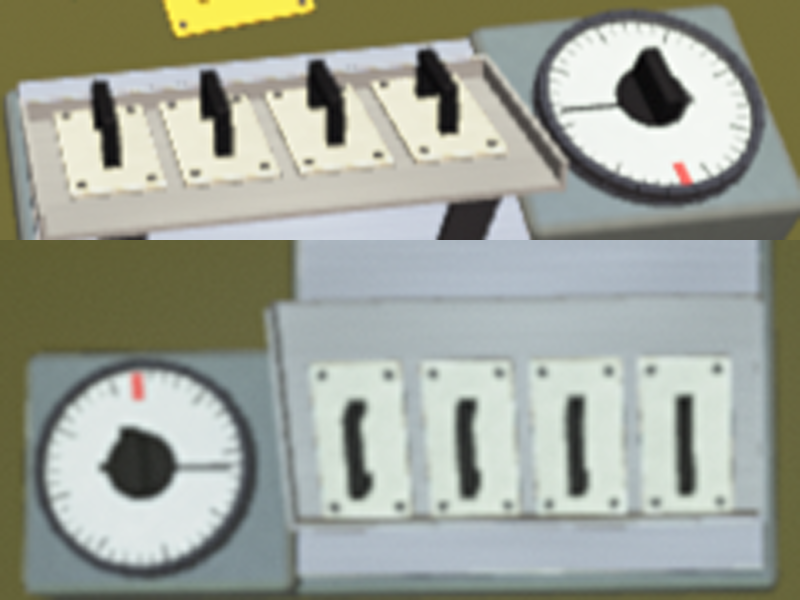

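View pics/n4.png

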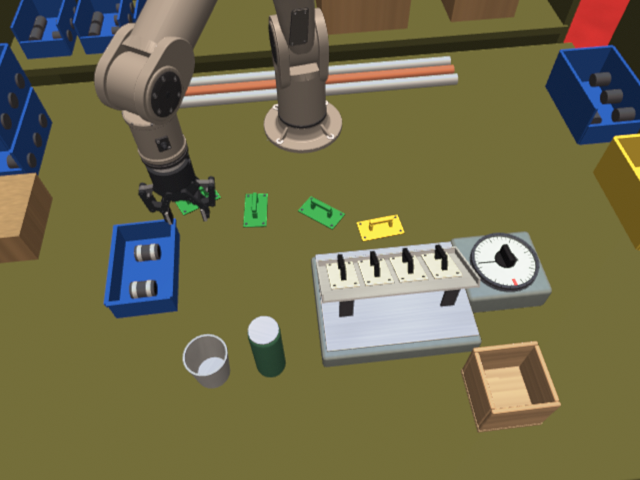

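All four covers sit in line against the lip: lower edges at crop rows 513–518, following the lip line. The pointer reads about 1.55 rad, as expected for 1.08 kg. The couplings, can and cup are in place and the robot is clear, so I'll hand in.

```bash
python3 -c "
from bench import *
print(hand_in())"
```

```text
the job is handed in; nothing more can be done
None
```

The job is handed in at about 58 s on the clock. The hand-in gives no verdict.

**What I did:**
- **Couplings:** Both are in the blue bin.
- **Zeroing:** With the cradle empty, I turned the bezel about 1.04 rad anticlockwise until the pointer stood on the red mark. The mark now sits near -0.05 rad. I let go and did not touch the bezel again.
- **Covers:** All four white covers went onto the cradle side by side. Each was lowered with its upper edge touching first, pivoted flat in a light 20 N grip, and left to slide down to the lip.

**Last checks, from the pictures:**
- All four covers are flat, handles up, in line against the lip and parallel to the slope. I read "flat" and "against the lip" from the pictures; I did not measure each cover's pose.
- The pointer reads about 1.55 rad, which matches 1.08 kg from the zero mark. The highest I saw it was about 1.7 rad, well below the 5.7 limit.
- The couplings are in the bin, the oil can and cup are where they were, and the gripper is clear of everything.
- None of the checks failed or disagreed.

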